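# Clear the test bench: free the jammed spool, sort the parts, close the tub

## Task

Free the wire spool that is jammed in the corner of the blue bin and stand it upright in the middle of the round black pad. Sort the loose parts from the bin and the mat: every grey knob into the white tub, every transformer into the yellow tray; when all are in, put the blue lid on the tub and press it down until it is fully seated and level. Leave the other things, also the box of fuses in the bin, where they are.

Things in the scene. Friction and masses are not known exactly. Their poses are not given: they have to be found in the camera images.
- bin: fixed blue stacking bin, outside 228 (x) by 188 (y) mm, walls and floor 4 mm thick. Origin under its centre. The rear wall (+x) and the rear 114 mm of both side walls are 77 mm high, the front wall (-x) and the front halves of the side walls 40 mm. A flat triangular stacking ledge (73 to 77 mm up) crosses each of the two rear corners, reaching 22 mm along the diagonal from the inner corner. Inner corner with the spool at (+110, +90) mm.
- spool: spool, red winding 28 mm across between two white flanges 44 mm across, 4 mm thick; 74 mm long in all, 150 g, both ends alike. Origin at the centre of one end, z along its axis. At first it leans in the bin's +x +y corner, 40 degrees from upright, foot on the floor, head against both walls under the ledge, which catches it in a straight lift and wrenches it round: first draw it diagonally out of the corner.
- spool_mid (a point): middle of the spool, on its axis, 37 mm from either end
- pad: fixed flat round black rubber pad with a yellow ring, 80 mm across, 4 mm thick; origin under its centre, its top 4 mm above the bench. The spool stands here.
- tray: fixed yellow open tray for the transformers, outside 130 (x) by 110 (y) by 30 mm high, walls 4 mm, floor 4 mm. Origin under its centre.
- tub: fixed round white tub with a blue band, for the knobs: 100 mm across outside, 92 mm inside, floor 4 mm, rim 70 mm above the bench. Origin under its centre. Four black clips, evenly spaced outside the rim 53 mm from the axis, stand 7 mm above the rim; they hold a loosely laid lid 7 mm too high. Each slides down with about 2 N (some 8 N together, pressed at the middle of the lid) and then stays down, level with the rim.
- lid: blue round lid of the tub: plug 84 mm across and 12 mm deep below, tapered at the foot; plate 116 mm across, 5 mm thick on it; upright black grip 24 mm across and 30 mm tall in the middle (from 17 to 47 mm above the origin). About 80 g. Origin at the centre of the plug's underside, z up. Laid on the clips its origin is 65 mm above the tub's origin; fully seated 58 mm.
- knob1: grey round instrument knob with a white pointer line: cylinder 26 mm across, 20 mm tall, 20 g. Origin at the centre of its underside, z along its axis. Rests upright on the mat or on the bin floor. May be absent (None).
- knob2: grey round instrument knob with a white pointer line: cylinder 26 mm across, 20 mm tall, 20 g. Origin at the centre of its underside, z along its axis. Rests upright on the mat or on the bin floor. May be absent (None).
- knob3: grey round instrument knob with a white pointer line: cylinder 26 mm across, 20 mm tall, 20 g. Origin at the centre of its underside, z along its axis. Rests upright on the mat or on the bin floor. May be absent (None).
- knob4: grey round instrument knob with a white pointer line: cylinder 26 mm across, 20 mm tall, 20 g. Origin at the centre of its underside, z along its axis. Rests upright on the mat or on the bin floor. May be absent (None).
- transformer1: small transformer, dark steel core with an orange winding: block 36 (x) by 32 (y) by 34 (z) mm, about 110 g. Origin at the centre of its underside. Rests on the mat or on the bin floor. May be absent (None).
- transformer2: small transformer, dark steel core with an orange winding: block 36 (x) by 32 (y) by 34 (z) mm, about 110 g. Origin at the centre of its underside. Rests on the mat or on the bin floor. May be absent (None).
- transformer3: small transformer, dark steel core with an orange winding: block 36 (x) by 32 (y) by 34 (z) mm, about 110 g. Origin at the centre of its underside. Rests on the mat or on the bin floor. May be absent (None).
- cleaner: white dispenser bottle with a red cap, 44 mm across, 110 mm tall, origin under it. Bystander, leave it where it is.
- screwdriver: screwdriver, 170 mm long, lying along its x. Bystander, leave it where it is.
- tape: roll of black tape, 68 mm across, 18 mm high, origin under its centre. Bystander, leave it where it is.
- tester: grey handheld meter, 130 by 68 by 32 mm, origin under its centre. Bystander, leave it where it is.
- mug: white mug, 76 mm across, 88 mm tall, handle to its +y, origin under it. Bystander, leave it where it is.
- cutters: wire cutters with green handles, about 115 by 45 by 14 mm, lying along their x. Bystander, leave it where it is.
- fusebox: small cardboard box of fuses, 45 by 32 by 18 mm, origin under its centre; it lies in the rear of the bin and stays there. Bystander, leave it where it is.

How it is judged:
By the outcome, as a careful person would: the job done as asked, in the order asked, and still so for the second after the job is handed in, with the robot touching nothing.
Of knob1, knob2, knob3, knob4 only 3 to 4 are there at a start; the rules pass over those that are not, and their reading is None.
Of transformer1, transformer2, transformer3 only 2 to 3 are there at a start; the rules pass over those that are not, and their reading is None.
At some moment in a run one of knob2, knob3, transformer2, transformer3 may be knocked a few centimetres aside while the robot is not near it.
Once in a run the grip may slacken for a moment while it holds something.
It also fails if it takes over 210 s, if anything falls off the work surface, if the arm or the gripper's body presses on something with over 40 N, if the wrist force passes 120 N, or if a joint passes its speed limit or range.

## Robot

A 6-joint arm with a two-finger parallel gripper is mounted at the origin on the work surface. World frame = base frame: x ahead of the robot, y to its left, z up, the work surface at z = 0. Lengths are in m, angles in degrees, forces in N, time in s.
With the tool pointing down it reaches from about 0.375 to 0.9 m from the base axis. Payload 3.1 kg.
Tool frame: the origin (TCP) lies between the finger pads; the fingertips stand bot.tip_extent ahead of it and the grasp point (between the pads) lies 2 mm behind it (bot.tip_extent is the distance from the TCP to the fingertips, in m); z points along the fingers, y is the direction in which the jaws open and shut (so a half turn about z gives the same grasp; the last joint's range is limited). The gripper opens to 87 mm and grips with 3 to 60 N. Pads are 19 mm wide; open, the fingers measure 117 mm over their backs; the gripper's body (75 mm by 190 mm) begins 51 mm behind the grasp point.
Start: joints at [-79.498, 30.224, 82.088, -0, 67.689, -10.227], TCP at [0.221, -0.585, 0.24] pointing down, gripper open.
Joint ranges: [-176.69, 176.69], [-43.24, 126.21], [12.49, 139.97], [-82, 262], [0, 151.66], [-163.58, 163.58]. Speed limits (degrees/s): [159.86, 159.86, 180, 180, 180, 180].

## Interface

Orientations are given as a 3x3 rotation matrix whose columns are the frame's x, y, z axes.
In Python, from rig import bot, imaging, recognise, masks_of, mark_of gives the robot as it stands.
- The arm moves only by the tool send_rows, never from a script. Its argument "plan" is a list that holds one entry, the list of rows, each a list of 5 numbers: the shift along the world's x, y, z normalised to -1 to 1, where 1 is 0.03 m, then the turn about the world's z normalised to -1 to 1, where 1 is 0.1 rad, then the closure, from -1 (fully open) to 1 (shut). A call has 1 to 20 rows; each row shifts and turns the commanded pose from where the row before left it; what a row does not reach is not made up. A row lasts 1/10 s, in which the tool goes at most 50 mm and 8.59 degrees, less where a joint would pass 70% of its speed; a pose out of reach is approached as far as the arm can. A call with a number of a shift or a turn outside -1 to 1 is refused whole. A call with a gripper value outside its range is refused whole. The fingers move at their own pace and stop on an object; the grip force is fixed at half the most. Time passes only in rows, so rows that do not move let the fingers close. It gives the time, the measured TCP pose, the force and the opening at its end, in the units of the state.
- bot.read_state(): the state, without advancing time (a new reading comes with each control period).
- imaging.capture(name): name is "side" or "top"; returns a dict with "img" (384x512x3 uint8, blue, green, red), "mtx" (3x3 intrinsics, pixels), "pose" (4x4, takes a point from camera to world coordinates). Camera axes: x right, y down, z forward; pixel columns grow to the right and rows downward; lengths in m; the calibration is good to about 2 mm. A picture is of the moment at which its call begins. There is no depth.
- bot.hand_in(): hands the job in, once; it reports no verdict.
Trained networks look in the newest picture that a camera, given by its name, has taken for a name from the list of things; names that differ only in an ending like _2 or _b are one class to them, and where a whole thing is asked for, a point or a joint stands for the part that bears it (a point fixed in the world has none). Each returns a list of dicts, best first, with "conf" (0 to 1); they miss things now and then, are a little off and sometimes report something else, mostly with a low value. They report only what shows in the picture. A call takes as long as a camera call.
- recognise(camera, target): "at" ([x, y, z] in m, in world coordinates, good to about 4 mm: the middle of the surface that is visible of it).
- masks_of(camera, target): "region" (384x512 bool, what is visible of it).
- mark_of(camera, target): "at" ([x, y, z] in m, in world coordinates, good to about 4 mm: a listed point, or the origin of a listed thing).
The state is a dict: "time_s": time; "joint_positions": joint angles; "qvel": joint speeds; "tau": joint torques, N m; "position": TCP position; "tcp_rot": TCP orientation; "force": force on the tool from outside, world axes, zero at the start; "moment": the same for the moment, N m; "opening": opening from 0.0 (shut) to 1.0 (fully open).
Only numpy, scipy, OpenCV 4.12 (cv2) and the standard library are available. Lean on these libraries where they do the work, as an engineer would, in place of code of your own. Each camera call takes 0.05 s, during which the arm holds its last target.

## Working session

There is one attempt and no reset: what is moved stays moved. The work goes in short steps, Python scripts to look and compute and a tool call to move; the robot and the scene stay as the last step left them, time stands still between calls to the robot, and variables do not carry over. Pictures are saved under pics/ and viewed, and the job is handed in when it is done.

Besides the shell and the picture viewer there is one more tool, called after "Emit:" as name([rows], argument=value, ...), one row to a line, values as JSON. send_rows: Moves the arm, as the interface text tells. Its arguments: {"type":"object","properties":{"plan":{"type":"array"}},"required":["plan"]}

```bash
ls; mkdir -p pics; python3 - <<'E'
from rig import bot, imaging, recognise, masks_of, mark_of
import cv2
s=bot.read_state(); print(s['time_s'],s['position'],s['tcp_rot'],s['opening'],bot.tip_extent)
for c in ('side','top'):
    d=imaging.capture(c); cv2.imwrite(f'pics/{c}0.png',d['img']); print(c,d['mtx'],d['pose'])
for n in ['bin','spool','pad','tray','tub','lid','knob1','transformer1','cleaner','screwdriver','tape','tester','mug','cutters','fusebox']:
    for c in ('top','side'):
        print(n,c,[( [round(float(v),3) for v in r['at']],round(float(r['conf']),2)) for r in mark_of(c,n)])
for c in ('top','side'):
    print('spool_mid',c,[(r['at'],r['conf']) for r in mark_of(c,'spool_mid')])
print(bot.read_state()['time_s'])
E
```

```text
pics
0.0 [ 0.22111491 -0.58383334  0.2385469 ] [[ 9.35261558e-01  3.53957110e-01 -4.27158810e-04]
 [ 3.53957176e-01 -9.35259115e-01  2.16936090e-03]
 [ 3.68356543e-04 -2.18011578e-03 -9.99997556e-01]] 0.9970886908049447 0.017
side [[399.02722977   0.         253.79217511]
 [  0.         399.02722977 185.05986311]
 [  0.           0.           1.        ]] [[-0.95379434 -0.20220908  0.22223376  0.29108772]
 [-0.29995945  0.59814456 -0.74313351  0.7783029 ]
 [ 0.01734043 -0.77545766 -0.63116142  0.7765649 ]
 [ 0.          0.          0.          1.        ]]
top [[432.51445195   0.         252.48957799]
 [  0.         432.51445195 193.68381191]
 [  0.           0.           1.        ]] [[ 0.1220532  -0.97019081  0.20936285  0.24804552]
 [-0.99251243 -0.12030438  0.02111704 -0.05839895]
 [ 0.00469971 -0.21037263 -0.97760998  1.41843491]
 [ 0.          0.          0.          1.        ]]
bin top [([0.501, 0.299, 0.001], 0.72)]
bin side [([0.5, 0.305, -0.001], 0.8), ([0.618, -0.122, 0.004], 0.39)]
spool top [([0.567, 0.316, 0.019], 0.55), ([0.685, 0.129, -0.001], 0.54)]
spool side [([0.
[... 1155 characters left out ...]
0.62), ([0.547, 0.236, 0.003], 0.61), ([0.743, 0.211, -0.0], 0.44)]
tape side [([0.747, 0.213, 0.001], 0.79)]
tester top [([0.321, -0.303, 0.001], 0.54), ([0.664, -0.431, -0.003], 0.38)]
tester side [([0.315, -0.303, -0.003], 0.58)]
mug top []
mug side [([0.349, -0.448, -0.001], 0.72), ([0.618, -0.119, -0.0], 0.64), ([0.48, -0.339, -0.001], 0.53)]
cutters top [([0.725, -0.278, 0.003], 0.51)]
cutters side [([0.732, -0.279, 0.003], 0.83)]
fusebox top [([0.551, 0.237, 0.006], 0.53)]
fusebox side [([0.546, 0.234, 0.002], 0.88)]
spool_mid top [([0.4737, -0.3448, 0.0015], 0.65), ([0.5881, 0.3252, 0.0485], 0.6), ([0.6857, 0.1251, -0.0027], 0.29)]
spool_mid side [([0.5888, 0.3273, 0.046], 0.81)]
1.7
```

```bash
python3 - <<'E'
import cv2
for c in ('side','top'):
    i=cv2.imread(f'pics/{c}0.png'); cv2.imwrite(f'pics/{c}0b.png',cv2.resize(i,(800,600),interpolation=cv2.INTER_CUBIC))
i=cv2.imread('pics/top0.png'); cv2.imwrite('pics/topbin.png',cv2.resize(i[40:220,30:270],(800,600),interpolation=cv2.INTER_CUBIC))
E
```

```text
(no output)
```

View pics/side0b.png

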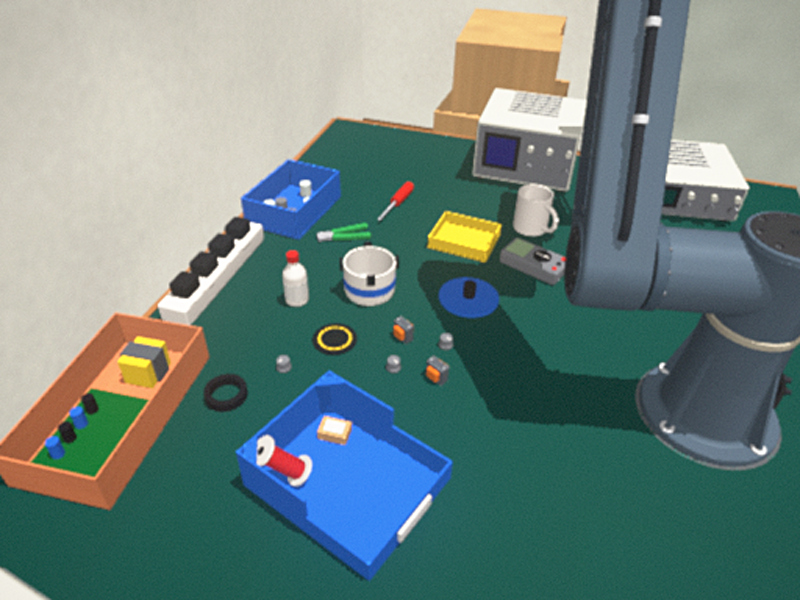

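View pics/top0b.png

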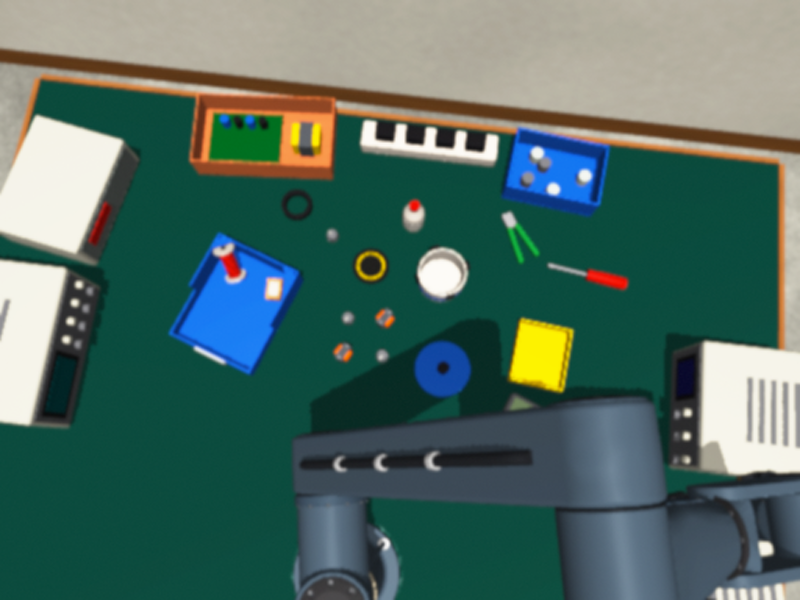

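View pics/topbin.png

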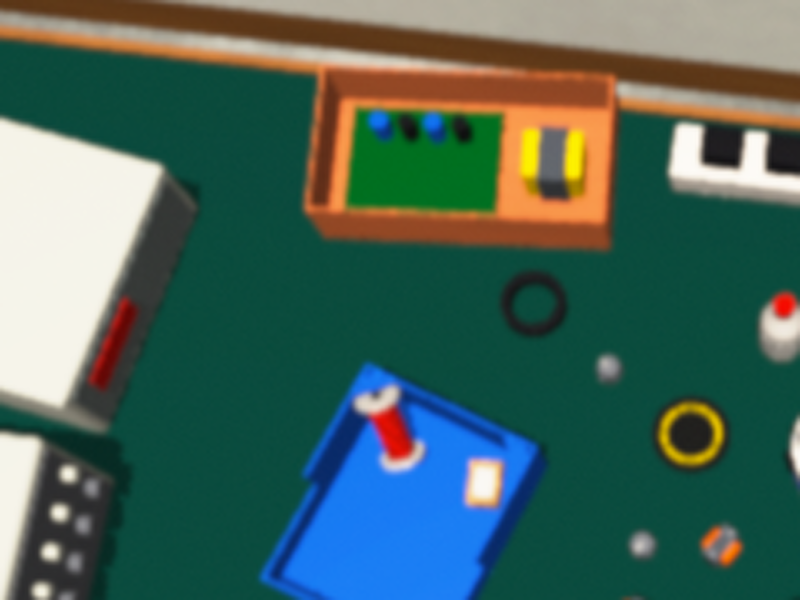

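The side view (800x600) shows the spool in the bin at (283,460), knobs at (283,364), (394,363) and (446,341), and transformers at (403,328) and (437,370). The lid is at (469,297), the tub at (369,273) and the pad at (334,339). That makes 3 knobs and 2 transformers so far. Next I'll fit the bin's yaw.

```bash
cat > h.py <<'E'
import numpy as np, cv2
from rig import bot, imaging, recognise, masks_of, mark_of
from scipy.optimize import least_squares
def unproj(d,px,z):
    r=d['pose'][:3,:3]@(np.linalg.inv(d['mtx'])@np.array([px[0],px[1],1.0])); o=d['pose'][:3,3]
    return o+r*(z-o[2])/r[2]
def proj(d,p):
    p=np.atleast_2d(p); c=(p-d['pose'][:3,3])@d['pose'][:3,:3]; q=c@d['mtx'].T
    return q[:,:2]/q[:,2:]
def show(d,name,box=None,size=(800,600)):
    i=d['img']
    if box: i=i[box[1]:box[3],box[0]:box[2]]
    cv2.imwrite('pics/'+name,cv2.resize(i,size,interpolation=cv2.INTER_CUBIC))
def marks(n,cams=('top','side'),f=mark_of):
    for c in cams: print(n,c,[([round(float(v),4) for v in r['at']],round(float(r['conf']),2)) for r in f(c,n)])
def st():
    s=bot.read_state(); R=s['tcp_rot']
    print('t',round(s['time_s'],2),'pos',np.round(s['position'],4),'jawdeg',round(float(np.degrees(np.arctan2(R[1][1],R[0][1]))),2),'F',np.round(s['force'],1),'open',round(s['opening'],3),'j',np.round(s['joint_positions'],1))
E
python3 - <<'E'
from h import *
d=imaging.capture('top')
def c(p): return (p[0]*.3+30,p[1]*.3+40)
for p,z in [((365,363),.077),((545,447),.077),((265,578),.04)]:
    print(unproj(d,c(p),z))
d2=imaging.capture('side')
for im,nm,dd in ((d,'t',d),(d2,'s',d2)):
  best=None
  for yaw in (-24,):
    pass
# bin model overlay fit: mask outline IoU
def corners():
    A=114;B=94;P=[]
    base=[(-A,-B),(A,-B),(A,B),(-A,B)]
    P=[(x,y,0) for x,y in base]+[(A,-B,77),(A,B,77),(0,-B,77),(0,B,77),(-A,-B,40),(-A,B,40),(0,-B,40),(0,B,40)]
    return np.array(P)/1000.
C=corners()
faces=[[0,1,2,3],[0,8,9,3],[1,4,5,2],[0,1,4,6,10,8],[3,2,5,7,11,9]]
ms={}
for n,dd in (('top',d),('side',d2)):
    r=masks_of(n,'bin'); print(n,[(x['conf'],x['region'].sum(),np.argwhere(x['region']).mean(0)) for x in r]); ms[n]=r[0]['region']
def render(p):
    R=np.array([[np.cos(p[2]),-np.sin(p[2]),0],[np.sin(p[2]),np.cos(p[2]),0],[0,0,1]])
    W=C@R.T+[p[0],p[1],0]; out={}
    for n,dd in (('top',d),('side',d2)):
        m=np.zeros((384,512),np.uint8); q=proj(dd,W)
        for f in faces: cv2.fillPoly(m,[np.round(q[f]*16).astype(np.int32)],1,shift=4)
        out[n]=m>0
    return out
# include spool & fusebox in mask
for n in ms:
    for t in ('spool','fusebox'):
        for r in masks_of(n,t)[:3]:
            if (cv2.dilate(ms[n].astype(np.uint8),np.ones((5,5)))[r['region']]>0).mean()>.3: ms[n]=ms[n]|r['region']
def cost(p):
    o=render(p); return sum((o[n]^ms[n]).sum() for n in ms)
from scipy.optimize import minimize
r=minimize(lambda q:cost([.5+q[0]*.01,.302+q[1]*.01,np.radians(-24+q[2]*5)]),[0,0,0],method='Nelder-Mead',options=dict(initial_simplex=[[0,0,0],[1,0,0],[0,1,0],[0,0,1]]))
print(.5+r.x[0]*.01,.302+r.x[1]*.01,-24+r.x[2]*5,r.fun,[m.sum() for m in ms.values()])
marks('spool_mid');marks('spool');marks('spool',f=recognise)
E
```

```text
[0.63760578 0.35207683 0.077     ]
[0.57573857 0.16583318 0.077     ]
[0.4220111  0.42083916 0.04      ]
top [(0.61, np.int64(4112), array([196.20379377, 150.30301556]))]
side [(0.71, np.int64(9092), array([303.55598328, 222.83293005]))]
0.5001431940024011 0.30182802141285914 -19.34102506804132 354.0 [np.int64(4499), np.int64(10211)]
spool_mid top [([0.5891, 0.324, 0.0473], 0.51), ([0.5657, 0.3187, 0.0185], 0.25)]
spool_mid side [([0.5831, 0.3274, 0.0423], 0.7)]
spool top [([0.5677, 0.3188, 0.0223], 0.58)]
spool side [([0.5709, 0.3167, 0.0168], 0.88)]
spool top [([0.5876, 0.3213, 0.0585], 0.71)]
spool side [([0.5828, 0.3329, 0.0462], 0.93), ([0.4965, 0.2965, 0.0005], 0.71)]
```

The bin is at (0.500, 0.302) with yaw about -19°. The spool mid predicted from the corner geometry is (0.587, 0.329, 0.046), which matches the measurement. Now I'll move above the grasp.

Emit:
send_rows([
  [[0.366, 0.92, 0, 0.028, -0.15], [0.366, 0.92, 0, 0.028, -0.15], [0.366, 0.92, 0, 0.028, -0.15], [0.366, 0.92, 0, 0.028, -0.15], [0.366, 0.92, 0, 0.028, -0.15], [0.366, 0.92, 0, 0.028, -0.15], [0.366, 0.92, 0, 0.028, -0.15], [0.366, 0.92, 0, 0.028, -0.15], [0.366, 0.92, 0, 0.028, -0.15], [0.366, 0.92, 0, 0.028, -0.15], [0.366, 0.92, 0, 0.028, -0.15], [0.366, 0.92, 0, 0.028, -0.15], [0.366, 0.92, 0, 0.028, -0.15], [0.366, 0.92, 0, 0.028, -0.15], [0.366, 0.92, 0, 0.028, -0.15], [0.366, 0.92, 0, 0.028, -0.15], [0.366, 0.92, 0, 0.028, -0.15]],
])

```text
time_s: 4.1
position: [0.4084, -0.1142, 0.2398]
tcp_rot: [[0.917, 0.398, 0.001], [0.398, -0.917, -0.0], [0.0, 0.001, -1.0]]
force: [0.1, -0.7, -0.6]
opening: 0.575
```

Emit:
send_rows([
  [[0.366, 0.92, 0, 0.028, -0.15], [0.366, 0.92, 0, 0.028, -0.15], [0.366, 0.92, 0, 0.028, -0.15], [0.366, 0.92, 0, 0.028, -0.15], [0.366, 0.92, 0, 0.028, -0.15], [0.366, 0.92, 0, 0.028, -0.15], [0.366, 0.92, 0, 0.028, -0.15], [0.366, 0.92, 0, 0.028, -0.15], [0.366, 0.92, 0, 0.028, -0.15], [0.366, 0.92, 0, 0.028, -0.15], [0.366, 0.92, 0, 0.028, -0.15], [0.366, 0.92, 0, 0.028, -0.15], [0.366, 0.92, 0, 0.028, -0.15], [0.366, 0.92, 0, 0.028, -0.15], [0.366, 0.92, 0, 0.028, -0.15], [0.366, 0.92, 0, 0.028, -0.15], [0, 0, 0, 0, -0.15], [0, 0, 0, 0, -0.15]],
])

```text
time_s: 5.9
position: [0.5832, 0.3265, 0.2391]
tcp_rot: [[0.898, 0.44, -0.001], [0.44, -0.898, -0.001], [-0.001, 0.0, -1.0]]
force: [0.1, -0.3, -1.0]
opening: 0.574
```

```bash
python3 - <<'E'
from h import *
st()
d=imaging.capture('top');show(d,'t1.png')
e=imaging.capture('side');show(e,'s1.png')
st()
for n in ('knob1','transformer1','spool_mid','spool','lid','tub','tray','pad','mug'): marks(n)
E
```

```text
t 5.9 pos [0.5832 0.3265 0.2391] jawdeg -63.91 F [ 0.1 -0.3 -1. ] open 0.574 j [19.7 33.7 75.3 -0.  71.  83.6]
t 6.0 pos [0.583  0.3254 0.2393] jawdeg -64.0 F [0.5 0.3 0.9] open 0.579 j [19.6 33.7 75.4 -0.  71.  83.6]
knob1 top [([0.5071, 0.0638, -0.0005], 0.54), ([0.4336, -0.0163, -0.0003], 0.51), ([0.6855, 0.1261, 0.0016], 0.42)]
knob1 side [([0.4366, -0.0167, -0.0003], 0.5), ([0.5085, 0.0724, -0.0006], 0.48)]
transformer1 top [([0.5145, -0.009, 0.0031], 0.6)]
transformer1 side [([0.4287, 0.0649, -0.0057], 0.72), ([0.5133, -0.0112, -0.0001], 0.69)]
spool_mid top [([0.6843, 0.127, -0.0009], 0.74), ([0.664, -0.4334, 0.0], 0.72), ([0.5905, 0.3237, 0.0459], 0.5)]
spool_mid side [([0.5869, 0.3257, 0.0409], 0.79)]
spool top [([0.5659, 0.3131, 0.0185], 0.8)]
spool side [([0.7404, -0.0444, -0.0004], 0.71), ([0.5707, 0.3172, 0.0144], 0.57)]
lid top [([0.6145, -0.119, -0.0017], 0.26)]
lid side [([0.4217, -0.1425, 0.0001], 0.97), ([0.5008, 0.3028, -0.0004], 0.27)]
tub top [([0.6159, -0.1191, 0.0027], 0.71), ([0.7257, -0.2807, 0.0053], 0.39), ([0.5874, 0.3251, 0.0478], 0.36)]
tub side [([0.6148, -0.1211, -0.0003], 0.68), ([0.5677, 0.3151, 0.0141], 0.66)]
tray top [([0.4754, -0.3473, 0.0023], 0.87)]
tray side []
pad top [([0.628, 0.0355, 0.0029], 0.69)]
pad side []
mug top [([0.3473, -0.4496, 0.0023], 0.69)]
mug side [([0.3512, -0.4509, -0.0014], 0.59), ([0.7265, -0.2737, 0.0012], 0.58)]
```

View pics/t1.png

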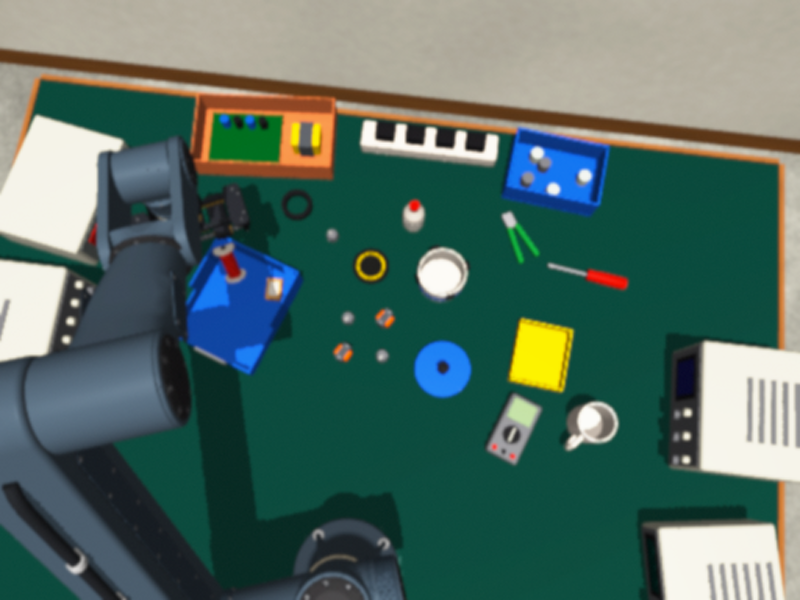

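View pics/s1.png

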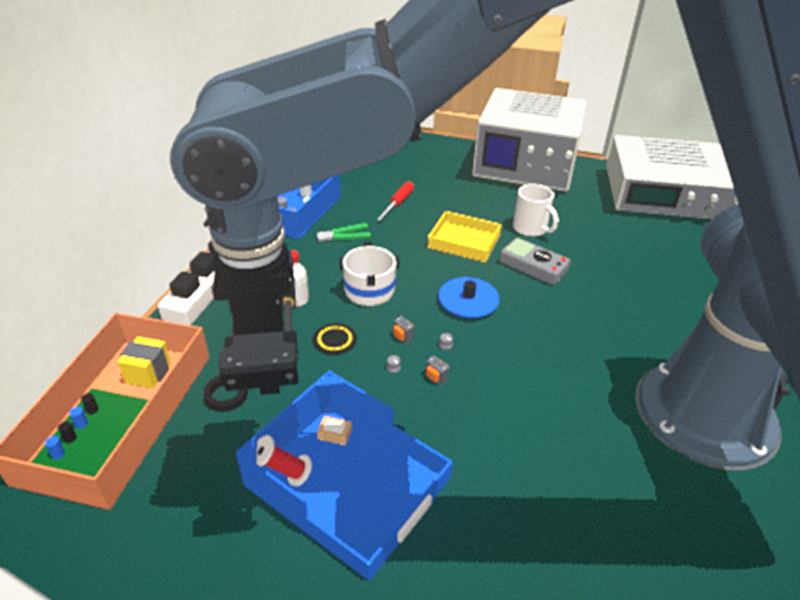

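Emit:
send_rows([
  [[0, 0, -1, 0, -0.15], [0, 0, -1, 0, -0.15], [0, 0, -1, 0, -0.15], [0, 0, -1, 0, -0.15], [0, 0, -0.8, 0, -0.15], [0, 0, -0.5, 0, -0.15], [0, 0, 0, 0, -0.15], [0, 0, 0, 0, -0.15]],
])

```text
time_s: 7.7
position: [0.5842, 0.3265, 0.0811]
tcp_rot: [[0.899, 0.439, 0.001], [0.439, -0.899, 0.0], [0.001, 0.0, -1.0]]
force: [0.9, 0.1, -0.5]
opening: 0.574
```

The whole mat is visible now: 3 knobs, 2 transformers, and no parts in the bin except the spool and the fuse box. Lowering to the spool.

Emit:
send_rows([
  [[0, 0, -0.4, 0, -0.15], [0, 0, -0.4, 0, -0.15], [0, 0, -0.3, 0, -0.15], [0, 0, -0.17, 0, -0.15], [0, 0, 0, 0, -0.15], [0, 0, 0, 0, 0.1], [0, 0, 0, 0, 0.3], [0, 0, 0, 0, 0.6], [0, 0, 0, 0, 1], [0, 0, 0, 0, 1], [0, 0, 0, 0, 1], [0, 0, 0, 0, 1]],
])

```text
time_s: 8.9
position: [0.5836, 0.326, 0.0428]
tcp_rot: [[0.899, 0.439, 0.0], [0.439, -0.899, -0.0], [-0.0, 0.0, -1.0]]
force: [-1.4, -2.1, 4.1]
opening: 0.308
```

```bash
python3 - <<'E'
from h import *
st()
e=imaging.capture('side');show(e,'s2.png',(130,220,370,384),(800,547))
d=imaging.capture('top');show(d,'t2.png',(80,100,240,220))
E
```

```text
t 8.9 pos [0.5836 0.326  0.0428] jawdeg -63.97 F [-1.4 -2.1  4.1] open 0.308 j [19.6 47.5 82.7 -0.  49.8 83.6]
```

View pics/s2.png

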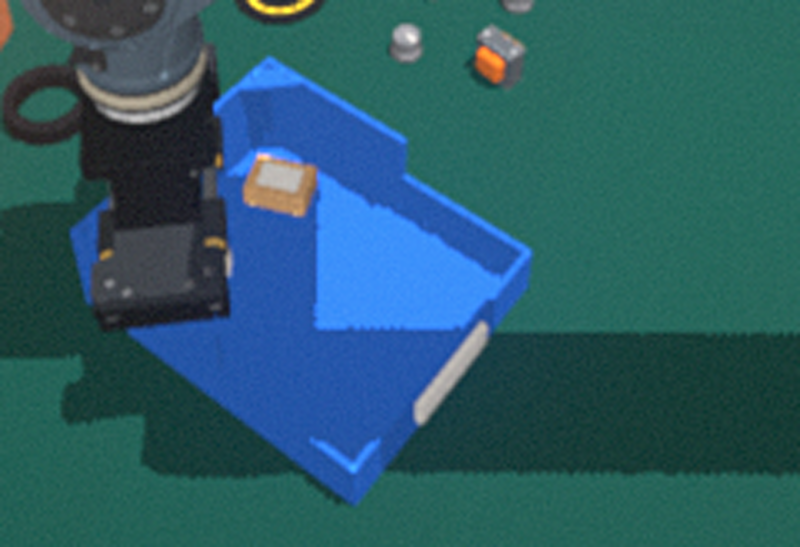

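Gripped: the opening is 27 mm, about the winding's diameter. Drawing it diagonally out of the corner.

Emit:
send_rows([
  [[-0.05, -0.025, 0.04, 0, 1], [-0.15, -0.073, 0.02, 0, 1], [-0.15, -0.073, 0, 0, 1], [-0.15, -0.073, 0, 0, 1], [-0.15, -0.073, 0, 0, 1], [-0.15, -0.073, 0, 0, 1], [-0.15, -0.073, 0.03, 0, 1], [-0.15, -0.073, 0.05, 0, 1], [0, 0, 0.05, 0, 1], [0, 0, 0, 0, 1]],
])

```text
time_s: 10.0
position: [0.5509, 0.3103, 0.0486]
tcp_rot: [[0.899, 0.439, 0.001], [0.439, -0.899, 0.0], [0.001, 0.0, -1.0]]
force: [0.4, -0.6, -0.7]
opening: 0.314
```

```bash
python3 - <<'E'
from h import *
st()
e=imaging.capture('side');show(e,'s3.png',(130,220,370,384),(800,547))
marks('spool_mid',('side',))
marks('spool',('side',))
E
```

```text
t 10.0 pos [0.5509 0.3103 0.0486] jawdeg -63.98 F [ 0.4 -0.6 -0.7] open 0.314 j [19.3 45.1 88.4  0.  46.5 83.3]
spool_mid side []
spool side []
```

View pics/s3.png

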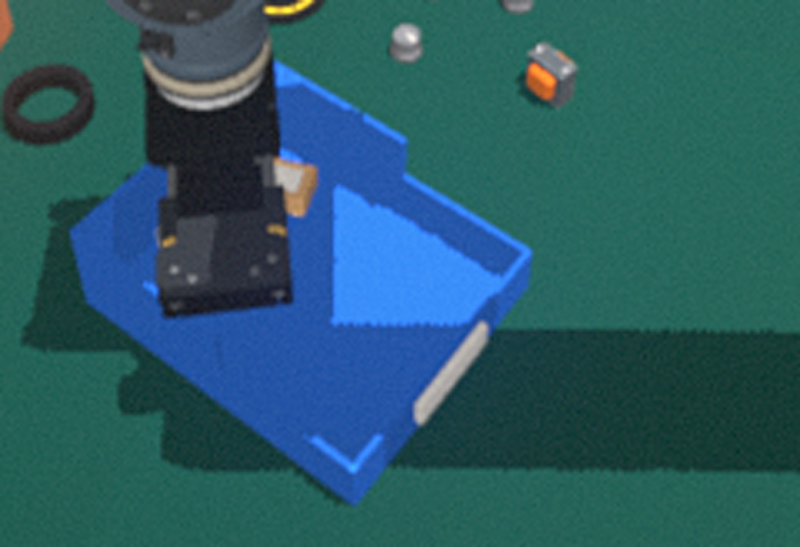

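The spool is out of the corner and held. One transformer has been knocked aside, which I'll re-measure later. I'll turn and lift to see the spool's tilt.

Emit:
send_rows([
  [[0, 0, 0.3, 0, 1], [0, 0, 0.7, 0.7, 1], [0, 0, 1, 1, 1], [0, 0, 1, 1, 1], [0, 0, 1, 1, 1], [0, 0, 0, 1, 1], [0, 0, 0, 1, 1], [0, 0, 0, 1, 1], [0, 0, 0, 1, 1], [0, 0, 0, 0.15, 1], [0, 0, 0, 0, 1]],
])

```text
time_s: 11.25
position: [0.5507, 0.3103, 0.1686]
tcp_rot: [[0.327, 0.945, 0.0], [0.945, -0.327, 0.0], [0.0, 0.0, -1.0]]
force: [-0.2, 0.7, -2.2]
opening: 0.316
```

```bash
python3 - <<'E'
from h import *
st()
e=imaging.capture('side');show(e,'s4.png',(130,180,330,330))
d=imaging.capture('top');show(d,'t4.png',(80,100,240,220))
marks('spool_mid')
marks('spool')
E
```

```text
t 11.25 pos [0.5507 0.3103 0.1686] jawdeg -19.09 F [-0.2  0.7 -2.2] open 0.316 j [19.3 35.5 84.8  0.  59.7 38.4]
spool_mid top [([0.3449, -0.4459, 0.0008], 0.52), ([0.5519, 0.313, 0.1731], 0.4)]
spool_mid side [([0.5489, 0.31, 0.1709], 0.89), ([0.5158, -0.0126, -0.0021], 0.46), ([0.5052, 0.0679, -0.001], 0.34)]
spool top [([0.5433, 0.2944, 0.1468], 0.57)]
spool side [([0.5078, 0.0707, 0.0007], 0.66)]
```

View pics/s4.png

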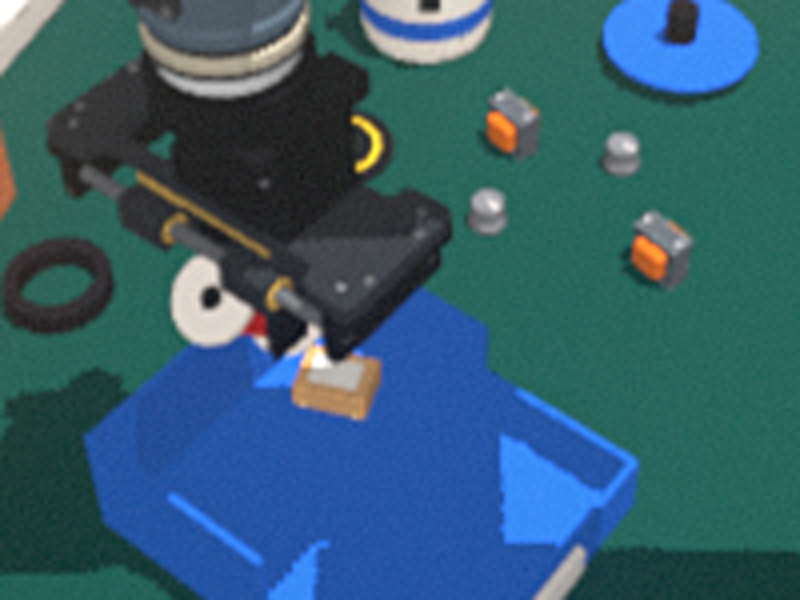

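View pics/t4.png

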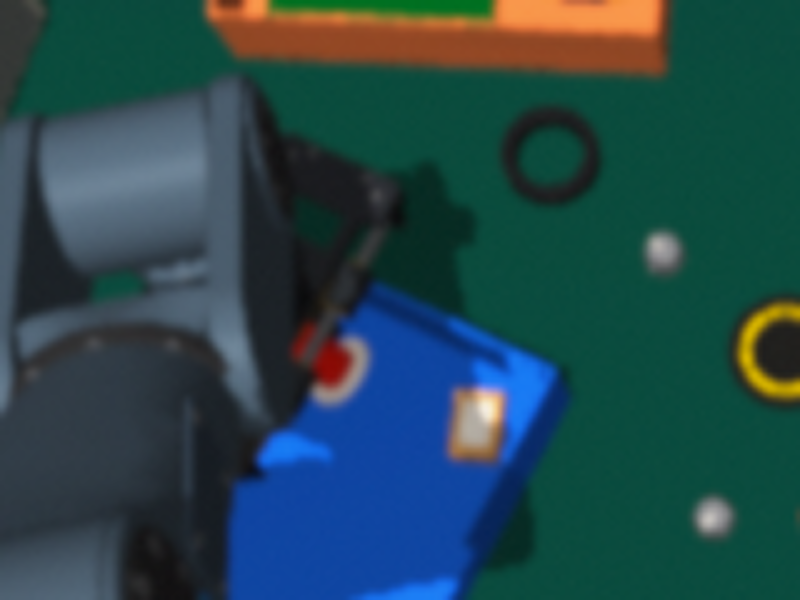

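```bash
python3 - <<'E'
from h import *
e=imaging.capture('side')
g=np.array([.5507,.3103,.1706]);d=np.array([.327,.945,0])
for t in (25,35,40,45,55,65):
    a=np.sin(np.radians(t))*d+np.cos(np.radians(t))*np.array([0,0,1])
    print(t,[np.round((proj(e,g+a*s)[0]-[130,180])*4) for s in (.037,.042,.046)])
E
```

```text
25 [array([228., 272.]), array([225., 268.]), array([221., 265.])]
35 [array([221., 283.]), array([216., 281.]), array([212., 279.])]
40 [array([217., 289.]), array([212., 288.]), array([207., 287.])]
45 [array([214., 296.]), array([208., 295.]), array([203., 295.])]
55 [array([209., 308.]), array([202., 309.]), array([197., 310.])]
65 [array([205., 320.]), array([198., 323.]), array([192., 325.])]
```

Tilt is about 40–45°, as expected. A vertical tool can't hold the winding of an upright spool because the upper flange is in the way. So I'll lean the spool on the bin's side wall, away from the corner, and regrasp it by the head flange.

Emit:
send_rows([
  [[0, 0, -0.7, 0, 1], [0, 0, -1, 0, 1], [0, 0, -1, 0, 1], [0, 0, -0.8, 0, 1], [0, 0, -0.5, 0, 1], [0.05, 0.142, 0, 0, 1], [0.05, 0.142, 0, 0, 1], [0.05, 0.142, 0, 0, 1], [0.05, 0.142, 0, 0, 1], [0, 0, -0.07, 0, 1], [0, 0, -0.07, 0, 1], [0, 0, 0, 0, 1], [0, 0, 0, 0, 1]],
])

```text
time_s: 12.9
position: [0.5564, 0.3271, 0.0439]
tcp_rot: [[0.326, 0.945, -0.0], [0.945, -0.326, -0.0], [-0.0, -0.0, -1.0]]
force: [-0.6, 0.3, -1.8]
opening: 0.314
```

```bash
python3 - <<'E'
from h import *
st()
E
```

```text
t 12.9 pos [0.5564 0.3271 0.0439] jawdeg -19.01 F [-0.6  0.3 -1.8] open 0.314 j [20.5 46.2 86.3  0.  47.5 39.6]
```

Emit:
send_rows([
  [[0, 0, -0.05, 0, 1], [0, 0, -0.03, 0, 1], [0, 0, 0, 0, 1]],
])

```text
time_s: 13.2
position: [0.5567, 0.3273, 0.0426]
tcp_rot: [[0.326, 0.946, 0.0], [0.946, -0.326, 0.0], [0.0, 0.0, -1.0]]
force: [-1.0, -0.4, 5.0]
opening: 0.311
```

Emit:
send_rows([
  [[0.011, 0.032, 0, 0, 1], [0.011, 0.032, 0, 0, 1], [0, 0, 0, 0, 1]],
])

```text
time_s: 13.5
position: [0.5568, 0.328, 0.0425]
tcp_rot: [[0.325, 0.946, -0.001], [0.946, -0.325, -0.002], [-0.003, -0.0, -1.0]]
force: [-2.1, -3.0, 5.9]
opening: 0.313
```

Emit:
send_rows([
  [[0, 0, 0, 0, 0.25], [0, 0, 0, 0, 0.1], [0, 0, 0, 0, -0.1], [0, 0, 0, 0, -0.3], [0, 0, 0, 0, -0.4], [0, 0, 0, 0, -0.4], [0, 0, 0.5, 0, -0.4], [0, 0, 1, 0, -0.4], [0, 0, 1, 0, -0.4], [0, 0, 1, 0, -0.4], [0, 0, 1, 0, -0.4], [0, 0, 0, 0, -0.4]],
])

```text
time_s: 14.7
position: [0.5604, 0.3306, 0.1829]
tcp_rot: [[0.325, 0.946, 0.011], [0.946, -0.325, 0.004], [0.007, 0.009, -1.0]]
force: [0.1, -0.4, -1.0]
opening: 0.697
```

```bash
python3 - <<'E'
from h import *
st()
e=imaging.capture('side');show(e,'s5.png',(130,180,330,330))
d=imaging.capture('top');show(d,'t5.png',(80,100,240,220))
marks('spool_mid')
marks('spool')
E
```

```text
t 14.7 pos [0.5604 0.3306 0.1829] jawdeg -18.99 F [ 0.1 -0.4 -1. ] open 0.697 j [20.7 35.6 81.7  0.  62.  39.7]
spool_mid top [([0.5583, 0.3326, 0.0461], 0.57), ([0.5483, 0.2366, 0.0036], 0.45), ([0.6622, -0.4324, -0.0021], 0.28)]
spool_mid side [([0.5569, 0.3314, 0.0466], 0.87)]
spool top [([0.5514, 0.3076, 0.0188], 0.74), ([0.5138, -0.009, 0.0047], 0.23)]
spool side [([0.5526, 0.3096, 0.0154], 0.98), ([0.5016, 0.3022, -0.0004], 0.27)]
```

View pics/s5.png

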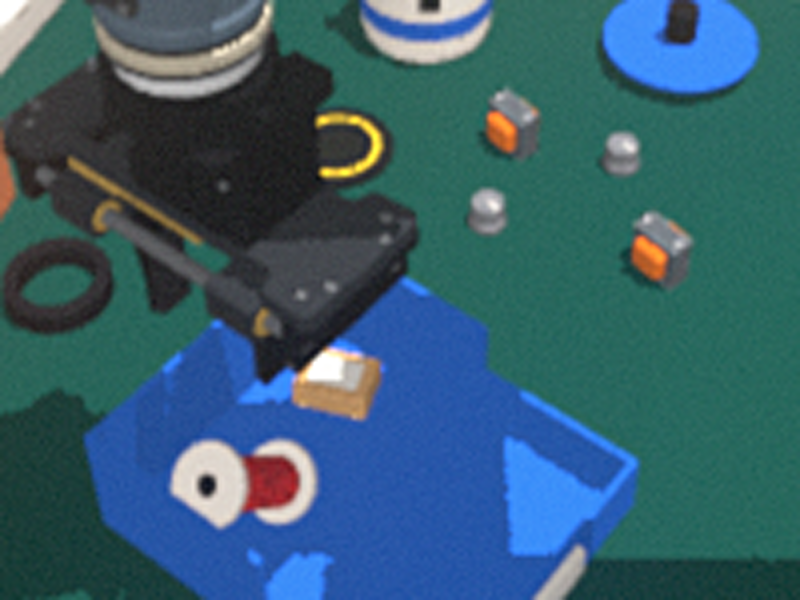

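View pics/t5.png

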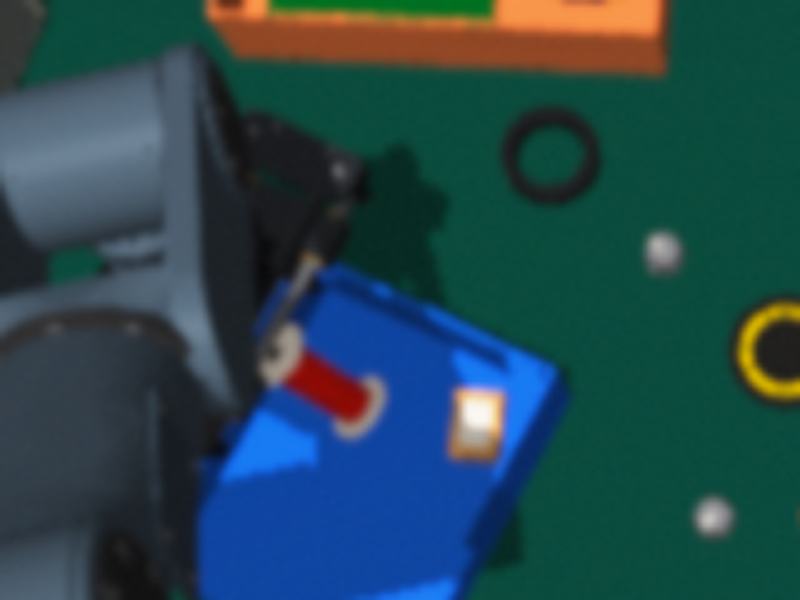

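```bash
python3 - <<'E'
from h import *
e=imaging.capture('side'); d=imaging.capture('top')
print(unproj(e,(181.75,301),.0746))
print(unproj(d,(80+280/5,100+350/5),.0746))
E
```

```text
[0.56521025 0.35759892 0.0746    ]
[0.56702458 0.35143672 0.0746    ]
```

The spool leans stably on the side wall at 40°. The head end is at about (0.5655, 0.3545, 0.0746), and both cameras agree. Gripping the head flange across its sides.

Emit:
send_rows([
  [[0.08, 0.4, 0, 0, -0.24], [0.08, 0.36, 0, 0, -0.24], [0, 0, -0.8, 0, -0.24], [0, 0, -0.8, 0, -0.24], [0, 0, -0.6, 0, -0.24], [0, 0, -0.5, 0, -0.24], [0, 0, -0.4, 0, -0.24], [0, 0, -0.4, 0, -0.24], [0, 0, -0.23, 0, -0.24], [0, 0, 0, 0, -0.24]],
])

```text
time_s: 16.1
position: [0.5616, 0.3518, 0.0636]
tcp_rot: [[0.326, 0.946, -0.002], [0.946, -0.326, -0.001], [-0.001, -0.001, -1.0]]
force: [0.2, -0.0, -0.6]
opening: 0.624
```

```bash
python3 - <<'E'
from h import *
st()
e=imaging.capture('side');show(e,'s6.png',(130,220,290,340))
E
```

```text
t 16.1 pos [0.5616 0.3518 0.0636] jawdeg -19.0 F [ 0.2 -0.  -0.6] open 0.624 j [22.4 45.5 83.2 -0.  51.4 41.4]
```

View pics/s6.png

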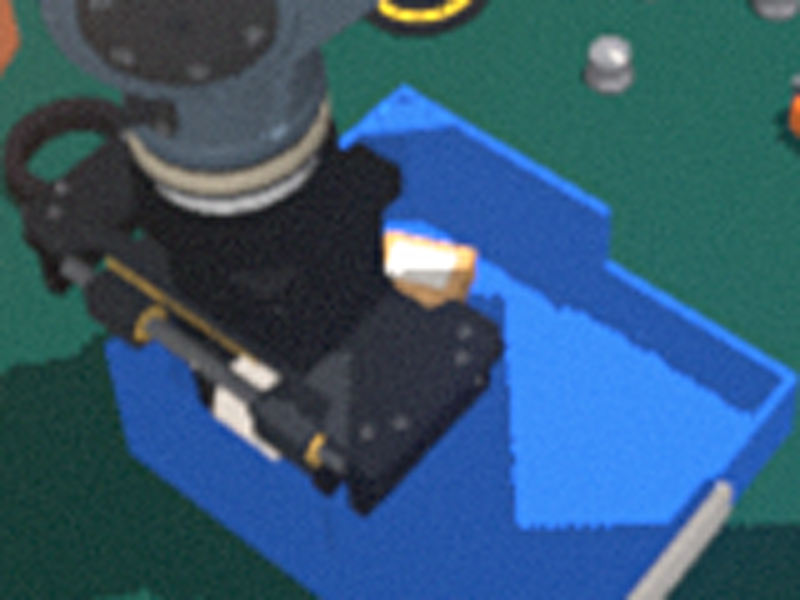

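Emit:
send_rows([
  [[0.11, 0.05, 0.25, 0, -0.24], [0, 0, 0, 0, -0.24], [0, 0, 0, 0, 0], [0, 0, 0, 0, 0.2], [0, 0, 0, 0, 0.6], [0, 0, 0, 0, 1], [0, 0, 0, 0, 1], [0, 0, 0, 0, 1]],
])

```text
time_s: 16.95
position: [0.5655, 0.3537, 0.0724]
tcp_rot: [[0.326, 0.946, 0.001], [0.946, -0.326, 0.0], [0.0, 0.0, -1.0]]
force: [-0.9, 0.3, 2.1]
opening: 0.485
```

Emit:
send_rows([
  [[-0.05, -0.15, 0.1, 0, 1], [-0.05, -0.15, 0.2, 0, 1], [-0.05, -0.15, 0.3, 0, 1], [-0.05, -0.15, 0.5, 0, 1], [-0.05, -0.15, 0.8, 0, 1], [0, 0, 1, 0, 1], [0, 0, 1, 0, 1], [0, 0, 1, 0, 1], [0, 0, 0, 0, 1], [0, 0, 0, 0, 1]],
])

```text
time_s: 17.95
position: [0.5579, 0.3307, 0.2205]
tcp_rot: [[0.326, 0.945, 0.002], [0.945, -0.326, 0.001], [0.001, 0.002, -1.0]]
force: [-0.8, -0.5, -2.7]
opening: 0.49
```

```bash
python3 - <<'E'
from h import *
st()
e=imaging.capture('side');show(e,'s7.png',(130,180,330,330))
d=imaging.capture('top');show(d,'t7.png',(80,100,240,220))
marks('spool_mid')
marks('spool')
E
```

```text
t 17.95 pos [0.5579 0.3307 0.2205] jawdeg -19.01 F [-0.8 -0.5 -2.7] open 0.49 j [20.8 33.2 79.7 -0.  67.  39.8]
spool_mid top [([0.5525, 0.3064, 0.1908], 0.55)]
spool_mid side [([0.549, 0.3097, 0.1895], 0.53)]
spool top [([0.5411, 0.2841, 0.1659], 0.79), ([0.5518, 0.309, 0.1928], 0.56)]
spool side [([0.5465, 0.2883, 0.1632], 0.51)]
```

View pics/s7.png

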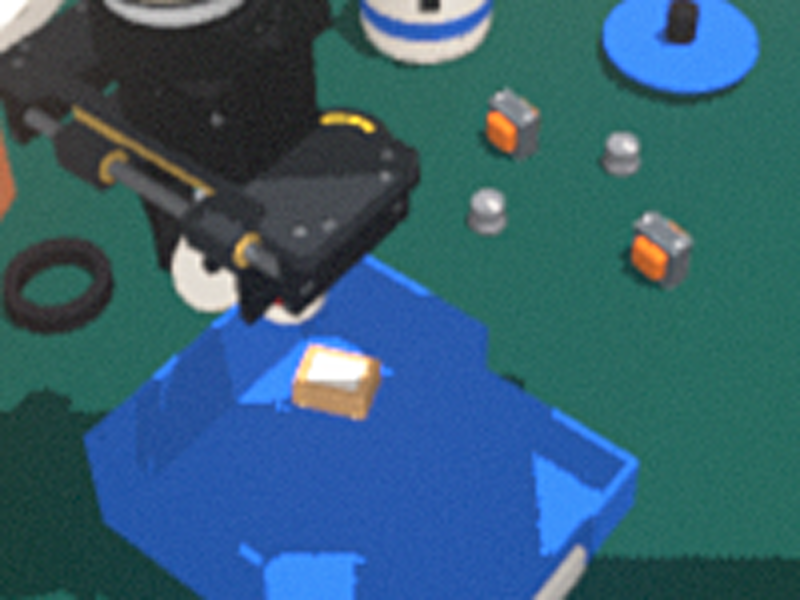

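View pics/t7.png

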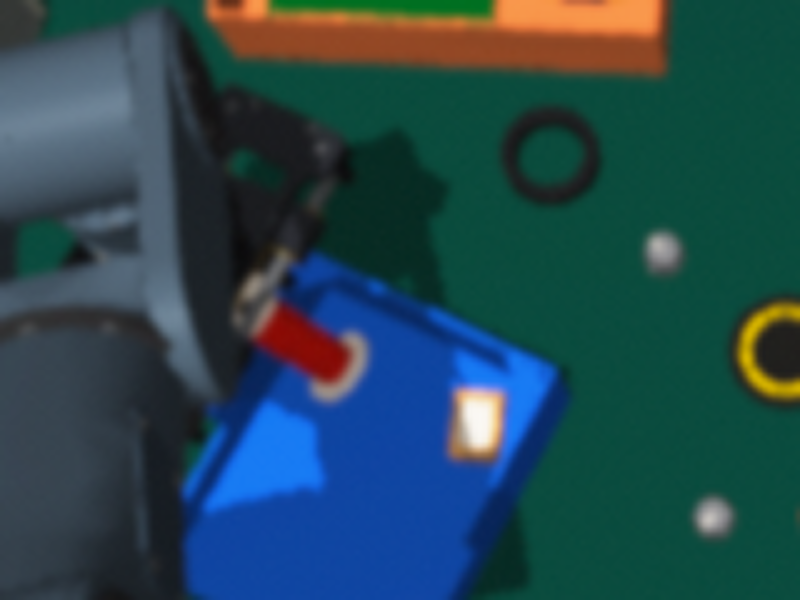

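The spool is held at the head, still leaning about 42°. Carrying it to the pad, where I'll set the foot's edge down and tip it upright.

Emit:
send_rows([
  [[0.15, -0.41, 0, 0, 1], [0.28, -0.77, 0, 0, 1], [0.28, -0.77, 0, 0, 1], [0.28, -0.77, 0, 0, 1], [0.28, -0.77, 0, 0, 1], [0.28, -0.77, 0, 0, 1], [0.28, -0.77, 0, 0, 1], [0.28, -0.77, 0, 0, 1], [0.28, -0.77, 0, 0, 1], [0.28, -0.77, 0, 0, 1], [0.28, -0.77, 0, 0, 1], [0, -0.03, -0.5, 0, 1], [0, 0, -1, 0, 1], [0, 0, -1, 0, 1], [0, 0, -0.8, 0, 1], [0, 0, -0.6, 0, 1], [0, 0, -0.4, 0, 1], [0, 0, 0, 0, 1], [0, 0, 0, 0, 1]],
])

```text
time_s: 20.15
position: [0.6468, 0.0864, 0.0905]
tcp_rot: [[0.326, 0.945, 0.001], [0.945, -0.326, -0.0], [0.0, 0.001, -1.0]]
force: [-0.4, -0.3, -2.6]
opening: 0.486
```

```bash
python3 - <<'E'
from h import *
st()
e=imaging.capture('side');show(e,'s8.png',(130,130,330,280))
d=imaging.capture('top');show(d,'t8.png',(170,100,330,220))
marks('spool_mid')
marks('spool')
E
```

```text
t 20.15 pos [0.6468 0.0864 0.0905] jawdeg -19.01 F [-0.4 -0.3 -2.6] open 0.486 j [-2.2 42.7 84.3 -0.  52.9 16.8]
spool_mid top [([0.6412, 0.0624, 0.0623], 0.53)]
spool_mid side [([0.6368, 0.0639, 0.0593], 0.78), ([0.3487, -0.4512, -0.0023], 0.25)]
spool top [([0.633, 0.0447, 0.0363], 0.53)]
spool side [([0.6337, 0.0396, 0.0314], 0.53), ([0.3885, 0.0725, -0.0078], 0.45)]
```

View pics/s8.png

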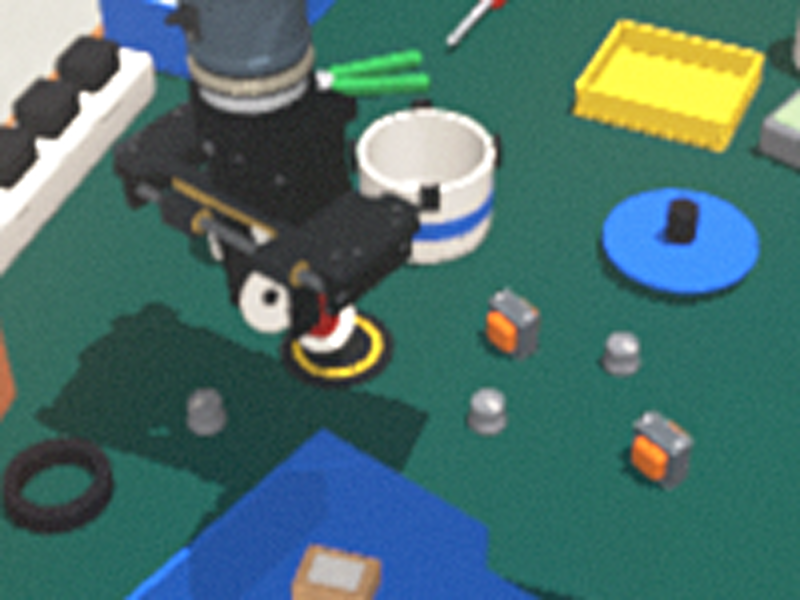

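View pics/t8.png

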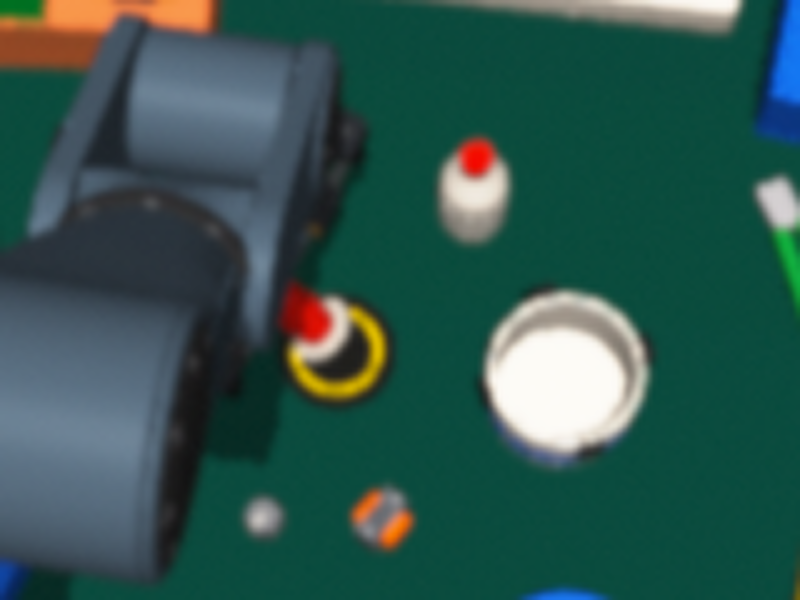

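Emit:
send_rows([
  [[0, 0, -0.25, 0, 1], [0, 0, -0.15, 0, 1], [0, 0, -0.1, 0, 1], [0, 0, -0.1, 0, 1], [0, 0, -0.05, 0, 1], [0, 0, 0, 0, 1]],
])

```text
time_s: 21.05
position: [0.6469, 0.0884, 0.072]
tcp_rot: [[0.327, 0.945, 0.001], [0.945, -0.327, 0.003], [0.003, 0.0, -1.0]]
force: [-1.9, 3.6, 6.8]
opening: 0.486
```

Emit:
send_rows([
  [[-0.054, -0.158, 0.07, 0, 1], [-0.054, -0.158, 0.057, 0, 1], [-0.054, -0.158, 0.045, 0, 1], [-0.054, -0.158, 0.032, 0, 1], [-0.054, -0.158, 0.023, 0, 1], [-0.054, -0.158, 0.009, 0, 1], [0, 0, 0, 0, 1]],
])

```text
time_s: 21.75
position: [0.6382, 0.0583, 0.0795]
tcp_rot: [[0.326, 0.945, 0.004], [0.945, -0.326, 0.0], [0.002, 0.004, -1.0]]
force: [-0.1, 0.7, 5.6]
opening: 0.486
```

```bash
python3 - <<'E'
from h import *
st()
e=imaging.capture('side');show(e,'s9.png',(170,160,290,250))
d=imaging.capture('top');show(d,'t9.png',(170,100,330,220))
marks('spool_mid')
marks('spool')
E
```

```text
t 21.75 pos [0.6382 0.0583 0.0795] jawdeg -19.04 F [-0.1  0.7  5.6] open 0.486 j [-4.8 42.9 86.6  0.1 50.3 14.2]
spool_mid top [([0.6327, 0.0481, 0.0476], 0.42)]
spool_mid side [([0.3868, 0.0717, -0.0048], 0.55), ([0.6299, 0.0494, 0.042], 0.52), ([0.6649, -0.4309, -0.0044], 0.36)]
spool top [([0.6628, -0.4321, 0.0007], 0.7), ([0.6292, 0.0399, 0.0102], 0.39)]
spool side [([0.6312, 0.0374, 0.0086], 0.71)]
```

View pics/s9.png

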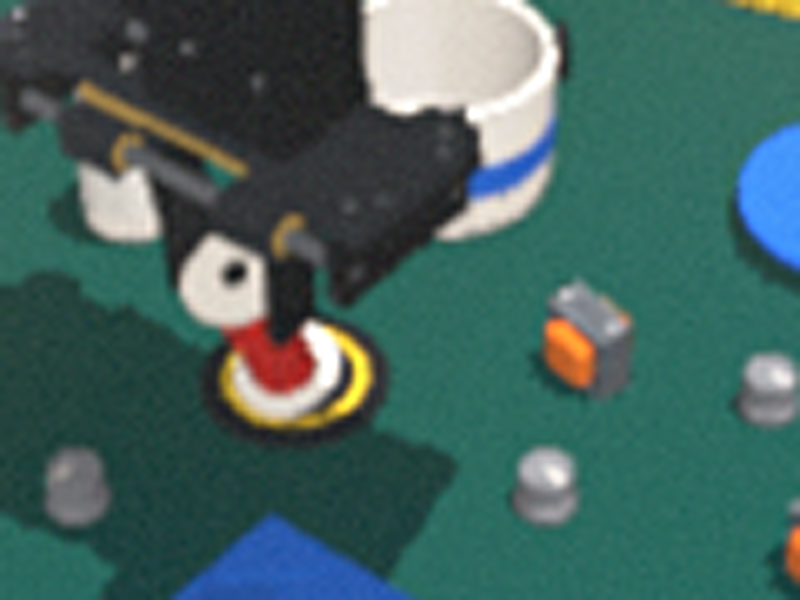

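View pics/t9.png

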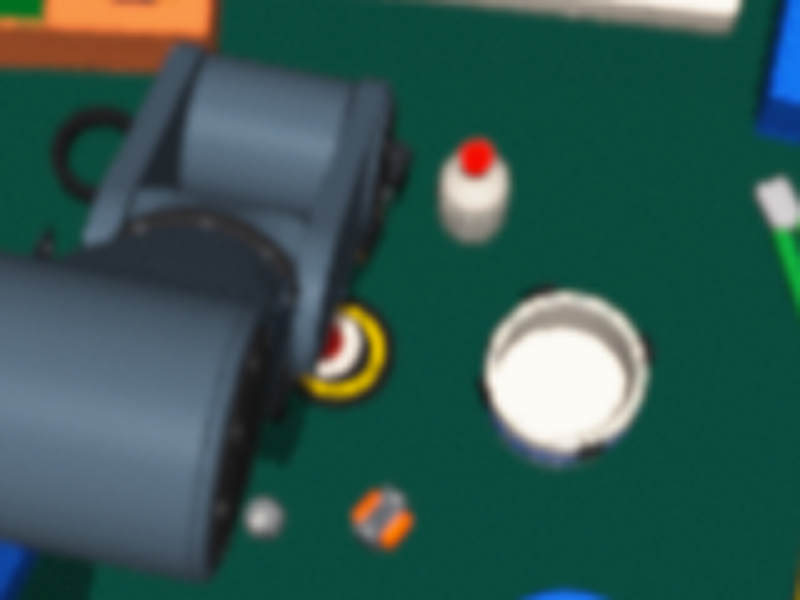

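Pivoting as intended; the tilt is now about 17°. Finishing the arc.

Emit:
send_rows([
  [[-0.054, -0.158, 0, 0, 1], [-0.054, -0.158, -0.012, 0, 1], [-0.054, -0.158, -0.023, 0, 1], [-0.054, -0.158, -0.037, 0, 1], [-0.045, -0.13, -0.037, 0, 1], [0, 0, 0, 0, 1], [0, 0, 0, 0, 1]],
])

```text
time_s: 22.75
position: [0.6308, 0.0354, 0.0767]
tcp_rot: [[0.326, 0.945, 0.005], [0.945, -0.326, -0.0], [0.002, 0.005, -1.0]]
force: [-0.7, 0.7, 8.8]
opening: 0.482
```

```bash
python3 - <<'E'
from h import *
st()
e=imaging.capture('side');show(e,'s10.png',(170,160,290,250))
d=imaging.capture('top')
marks('spool_mid')
marks('spool')
E
```

```text
t 22.75 pos [0.6308 0.0354 0.0767] jawdeg -19.01 F [-0.7  0.7  8.8] open 0.482 j [-6.9 42.6 88.1  0.  49.  12.1]
spool_mid top [([0.4743, -0.3429, -0.0003], 0.65)]
spool_mid side [([0.6292, 0.0364, 0.0399], 0.76)]
spool top []
spool side [([0.6326, 0.0405, 0.0007], 0.77), ([0.3517, -0.4533, -0.0023], 0.15)]
```

View pics/s10.png

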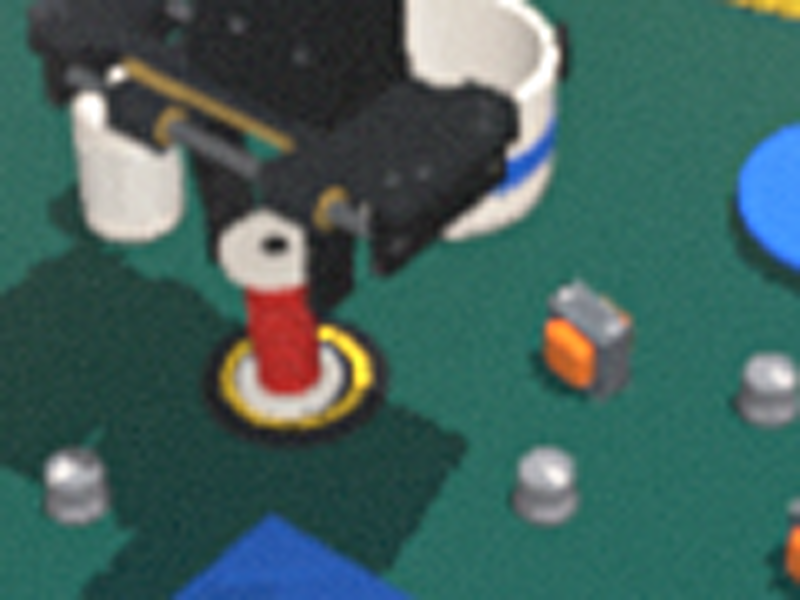

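Emit:
send_rows([
  [[0, 0, 0, 0, 0], [0, 0, 0, 0, -0.1], [0, 0, 0, 0, -0.3], [0, 0, 0, 0, -0.3], [0, 0, 0, 0, -0.3], [0, 0, 0.3, 0, -0.3], [0, 0, 0.7, 0, -0.3], [0, 0, 1, 0, -0.3], [0, 0, 1, 0, -0.3], [0, 0.6, 1, 0, -0.3], [-0.5, 1, 0, 0, -0.3], [-0.5, 1, 0, 0, -0.3], [-0.5, 1, 0, 0, -0.3], [-0.5, 1, 0, 0, -0.3], [0, 0, 0, 0, -0.3], [0, 0, 0, 0, -0.3]],
])

```text
time_s: 24.65
position: [0.5687, 0.1741, 0.195]
tcp_rot: [[0.324, 0.946, 0.001], [0.946, -0.324, -0.0], [-0.0, 0.001, -1.0]]
force: [0.0, 1.1, -0.2]
opening: 0.648
```

```bash
python3 - <<'E'
from h import *
st()
e=imaging.capture('side');show(e,'s11.png',(170,160,290,250))
d=imaging.capture('top');show(d,'t11.png',(210,130,290,190))
show(d,'t11f.png')
for n in ('spool_mid','spool','pad','knob1','transformer1'): marks(n)
# pad ring center: yellow pixels
for n,dd in (('top',d),('side',e)):
    hsv=cv2.cvtColor(dd['img'],cv2.COLOR_BGR2HSV)
    c=proj(dd,[.629,.035,.004])[0]
    m=cv2.inRange(hsv,(20,120,90),(35,255,255)); yy,xx=np.nonzero(m); k=(abs(xx-c[0])<25)&(abs(yy-c[1])<25)
    P=np.array([unproj(dd,(x,y),.004)[:2] for x,y in zip(xx[k],yy[k])])
    f=least_squares(lambda q:np.hypot(*(P-q[:2]).T)-q[2],[.629,.035,.035],loss='soft_l1',f_scale=.002).x
    print(n,'ring',f,len(P))
E
```

```text
t 24.65 pos [0.5687 0.1741 0.195 ] jawdeg -18.89 F [ 0.   1.1 -0.2] open 0.648 j [ 6.3 30.9 89.1 -0.  59.9 25.2]
spool_mid top [([0.6265, 0.0374, 0.0417], 0.54)]
spool_mid side [([0.6276, 0.0359, 0.0385], 0.87), ([0.6265, 0.035, -0.0016], 0.4)]
spool top [([0.628, 0.0385, 0.0032], 0.61)]
spool side [([0.6359, 0.0389, 0.0024], 0.9)]
pad top [([0.6271, 0.0368, -0.0001], 0.75)]
pad side [([0.6289, 0.0346, 0.0004], 0.72)]
knob1 top [([0.6853, 0.1274, -0.0038], 0.56), ([0.507, 0.0662, -0.0008], 0.46), ([0.4348, -0.0151, -0.0009], 0.45)]
knob1 side [([0.4357, -0.02, -0.0014], 0.63), ([0.509, 0.0701, -0.0024], 0.42), ([0.6837, 0.1221, -0.0032], 0.4)]
transformer1 top [([0.5153, -0.0101, 0.0047], 0.66), ([0.3884, 0.072, -0.0027], 0.63)]
transformer1 side [([0.3838, 0.0678, -0.0042], 0.75), ([0.5144, -0.0121, -0.0001], 0.52)]
top ring [0.62748165 0.03609733 0.03002233] 103
side ring [0.62829846 0.0339149  0.0297382 ] 87
```

View pics/s11.png

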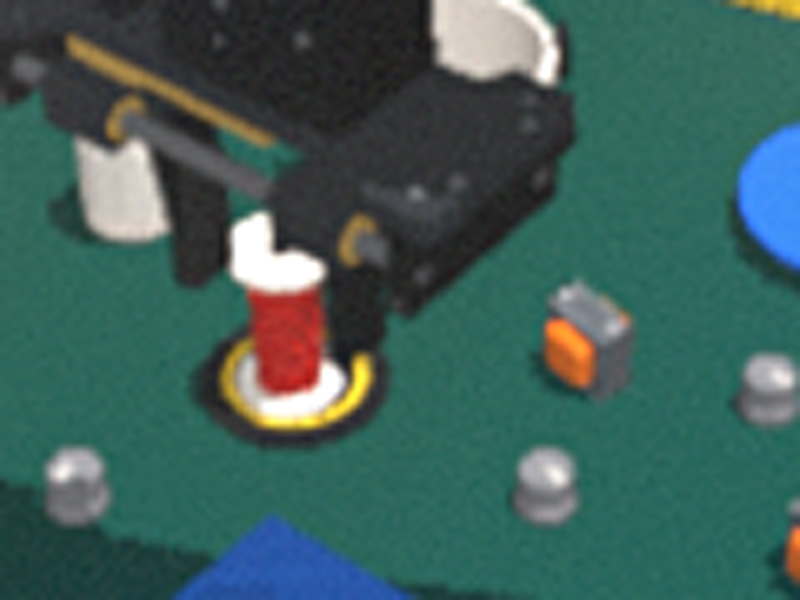

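View pics/t11.png

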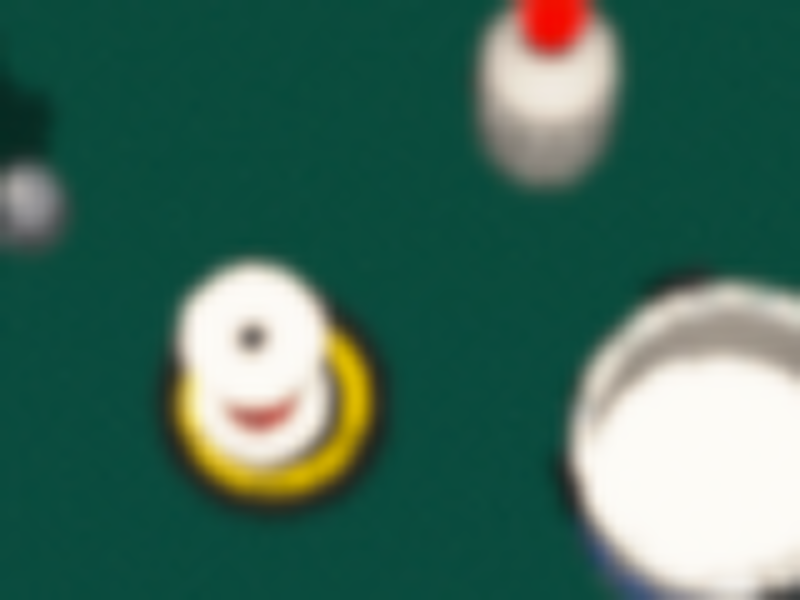

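View pics/t11f.png

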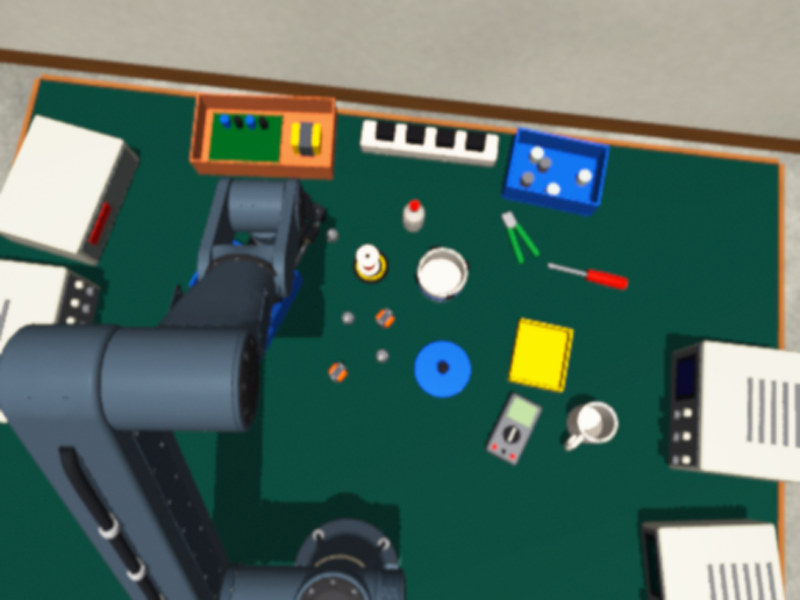

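```bash
python3 - <<'E'
from h import *
d=imaging.capture('top')
g=cv2.cvtColor(d['img'],cv2.COLOR_BGR2GRAY).astype(float)
c=proj(d,[.628,.0385,.078])[0]; x0,y0=np.round(c).astype(int)
w=g[y0-4:y0+5,x0-4:x0+5]; w=np.clip(200-w,0,None); yy,xx=np.mgrid[y0-4:y0+5,x0-4:x0+5]
print(c,(w*xx).sum()/w.sum(),(w*yy).sum()/w.sum(), unproj(d,((w*xx).sum()/w.sum(),(w*yy).sum()/w.sum()),.078), proj(d,[.6275,.0361,.004]))
r=[x for x in masks_of('top','spool')]; 
for x in r: print(x['conf'],x['region'].sum())
E
```

```text
[235.05920945 163.1425479 ] 234.72332015810278 163.32411067193675 [0.62726491 0.03949329 0.078     ] [[236.50143096 169.47540333]]
0.75 209
```

The spool stands upright about 3 mm from the pad's ring centre. Next are the knobs. Knob A is at (0.685, 0.125).

Emit:
send_rows([
  [[0.9, -0.38, 0, 0, -0.06], [1, -0.42, 0, 0, -0.06], [1, -0.42, 0, 0, -0.06], [0.97, -0.42, -0.5, 0, -0.06], [0, 0, -1, 0, -0.06], [0, 0, -1, 0, -0.06], [0, 0, -1, 0, -0.06], [0, 0, -1, 0, -0.06], [0, 0, -0.7, 0, -0.06], [0, 0, -0.4, 0, -0.06], [0, 0, 0, 0, -0.06], [0, 0, 0, 0, -0.06]],
])

```text
time_s: 26.55
position: [0.6856, 0.1243, 0.0271]
tcp_rot: [[0.325, 0.946, 0.001], [0.946, -0.325, 0.0], [0.0, 0.001, -1.0]]
force: [0.4, 1.0, 0.2]
opening: 0.53
```

```bash
python3 - <<'E'
from h import *
st()
e=imaging.capture('side');show(e,'s12.png',(130,180,250,270))
E
```

```text
t 26.55 pos [0.6856 0.1243 0.0271] jawdeg -19.0 F [0.4 1.  0.2] open 0.53 j [ 1.1 50.4 78.3 -0.  51.3 20.1]
```

View pics/s12.png

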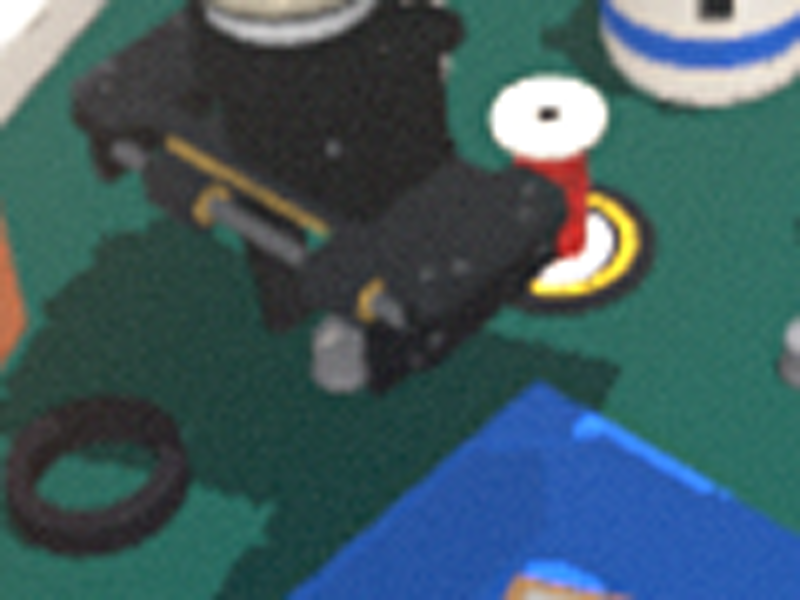

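Emit:
send_rows([
  [[0, 0, -0.25, 0, -0.06], [0, 0, 0, 0, -0.06], [0, 0, 0, 0, 0.3], [0, 0, 0, 0, 1], [0, 0, 0, 0, 1], [0, 0, 0, 0, 1], [0, 0, 0, 0, 1], [0, 0, 0.4, 0, 1], [0, 0, 1, 0, 1], [0, 0, 1, 0, 1], [0, 0, 1, 0, 1], [0, 0, 1, 0, 1], [0, 0, 1, 0, 1], [0, 0, 0.6, 0, 1], [0, 0, 0, 0, 1], [0, 0, 0, 0, 1]],
])

```text
time_s: 28.2
position: [0.6846, 0.1243, 0.1993]
tcp_rot: [[0.326, 0.946, 0.0], [0.946, -0.326, -0.0], [0.0, 0.0, -1.0]]
force: [0.3, 0.3, -0.4]
opening: 0.289
```

```bash
python3 - <<'E'
from h import *
st()
e=imaging.capture('side');show(e,'s13.png',(110,130,270,250))
E
```

```text
t 28.2 pos [0.6846 0.1243 0.1993] jawdeg -19.0 F [ 0.3  0.3 -0.4] open 0.289 j [ 1.1 38.2 73.2 -0.  68.7 20.1]
```

View pics/s13.png

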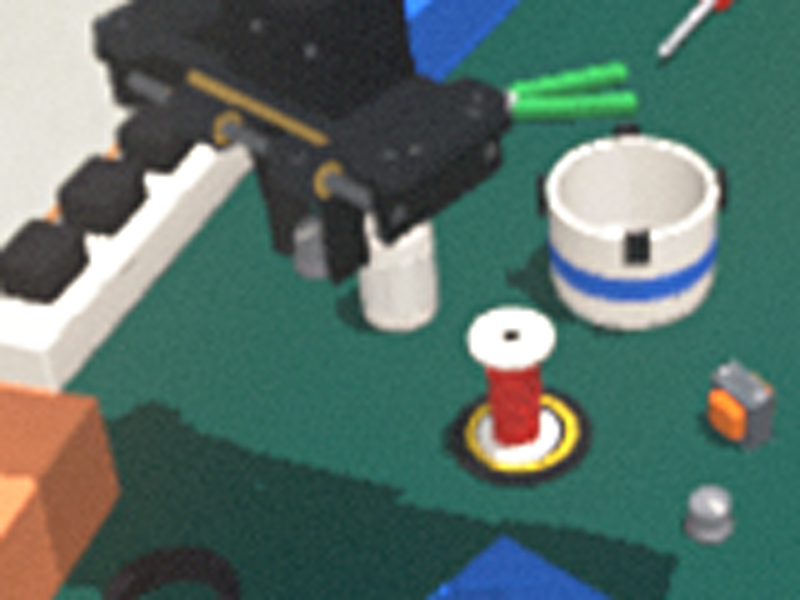

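Emit:
send_rows([
  [[-0.2, -0.7, 0, 0, 1], [-0.27, -0.957, 0, 0, 1], [-0.27, -0.957, 0, 0, 1], [-0.27, -0.957, 0, 0, 1], [-0.27, -0.957, 0, 0, 1], [-0.27, -0.957, 0, 0, 1], [-0.27, -0.957, 0, 0, 1], [-0.27, -0.957, 0, 0, 1], [-0.07, -0.257, 0, 0, 1], [0, 0, 0, 0, 1], [0, 0, -0.8, 0, 1], [0, 0, -1, 0, 1], [0, 0, -1, 0, 1], [0, 0, -0.9, 0, 1], [0, 0, 0, 0, 1], [0, 0, 0, 0, 1]],
])

```text
time_s: 29.85
position: [0.62, -0.104, 0.0874]
tcp_rot: [[0.324, 0.946, -0.002], [0.946, -0.324, 0.001], [0.0, -0.002, -1.0]]
force: [0.1, 0.7, -0.6]
opening: 0.29
```

```bash
python3 - <<'E'
from h import *
st()
e=imaging.capture('side');show(e,'s14.png',(170,110,290,200))
e=imaging.capture('top');show(e,'t14.png',(230,120,350,210))
E
```

```text
t 29.85 pos [ 0.62   -0.104   0.0874] jawdeg -18.93 F [ 0.1  0.7 -0.6] open 0.29 j [-19.7  41.6  88.    0.   50.4  -0.8]
```

View pics/s14.png

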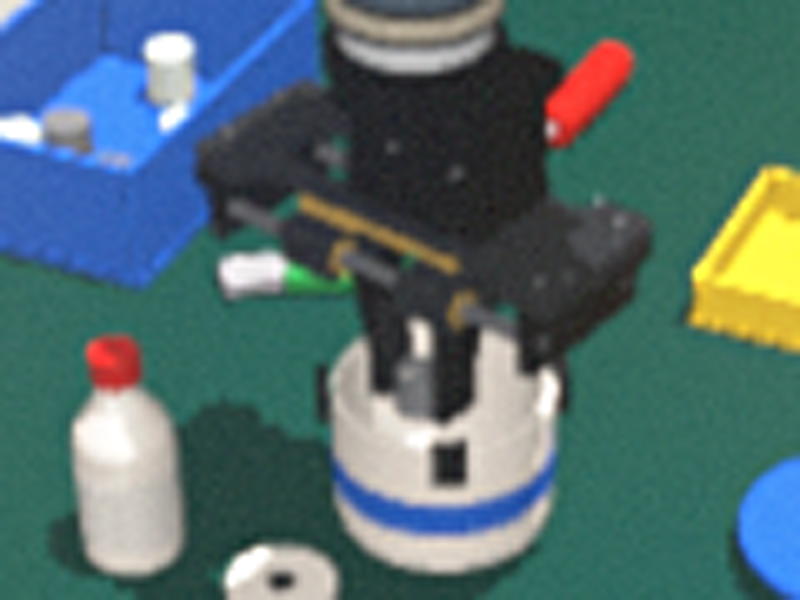

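View pics/t14.png

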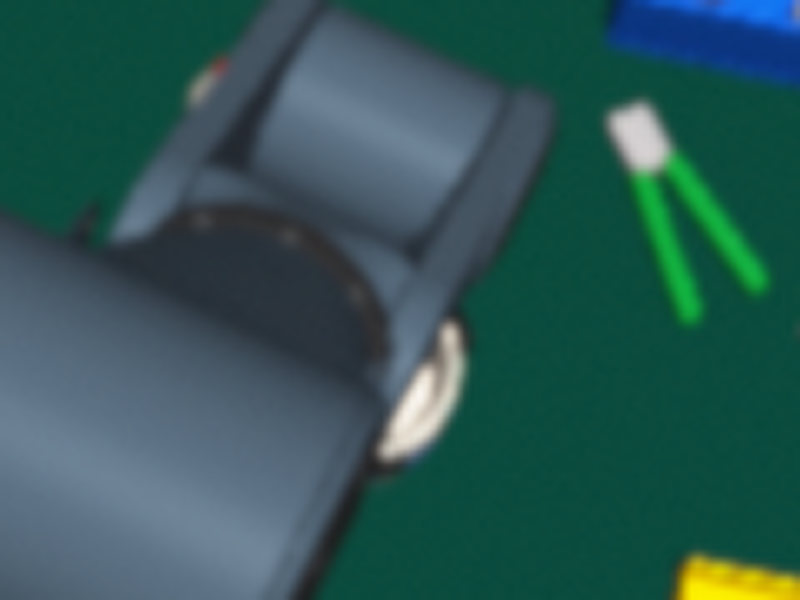

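Emit:
send_rows([
  [[0, 0, -0.5, 0, 1], [0, 0, -0.6, 0, 1], [0, 0, -0.45, 0, 1], [0, 0, 0, 0, 1], [0, 0, 0, 0, 0.25], [0, 0, 0, 0, 0.2], [0, 0, 0, 0, 0.2], [0, 0, 0.3, 0, 0.2], [0, 0, 0.8, 0, 0.2], [0, 0, 1, 0, 0.2], [0, 0, 1, 0, 0.1], [0, 0, 1, 0, 0], [0, 0, 1, 0, -0.06], [0, 0, 0.3, 0, -0.06], [0, 0, 0, 0, -0.06], [0, 0, 0, 0, -0.06]],
])

```text
time_s: 31.55
position: [0.6192, -0.1051, 0.2026]
tcp_rot: [[0.326, 0.946, -0.002], [0.946, -0.326, 0.001], [0.0, -0.002, -1.0]]
force: [0.1, 0.5, -0.4]
opening: 0.527
```

Emit:
send_rows([
  [[-0.3, 0.5, 0, -0.9, -0.06], [-0.6, 0.95, 0, -1, -0.06], [-0.6, 0.95, 0, -1, -0.06], [-0.6, 0.95, 0, -1, -0.06], [-0.6, 0.95, 0, -1, -0.06], [-0.6, 0.95, 0, -1, -0.06], [-0.41, 0.55, 0, -1, -0.06], [0, 0, -0.3, -1, -0.06], [0, 0, -1, -1, -0.06], [0, 0, -1, 0, -0.06], [0, 0, -1, 0, -0.06], [0, 0, -1, 0, -0.06], [0, 0, -0.8, 0, -0.06], [0, 0, -0.7, 0, -0.06], [0, 0, 0, 0, -0.06], [0, 0, 0, 0, -0.06]],
])

```text
time_s: 33.15
position: [0.5076, 0.0687, 0.0284]
tcp_rot: [[0.94, 0.342, -0.003], [0.342, -0.94, 0.0], [-0.003, -0.001, -1.0]]
force: [-0.0, -0.8, -0.6]
opening: 0.532
```

```bash
python3 - <<'E'
from h import *
st()
e=imaging.capture('side');show(e,'s15.png',(190,180,310,270))
e=imaging.capture('top');show(e,'t15.png',(190,120,310,210))
marks('knob1')
for m in masks_of('top','knob1')+masks_of('side','knob1'): print(m['conf'],np.argwhere(m['region']).mean(0))
E
```

```text
t 33.15 pos [0.5076 0.0687 0.0284] jawdeg -70.0 F [-0.  -0.8 -0.6] open 0.532 j [ -4.8  42.1 106.5   0.   31.6  65.2]
knob1 top [([0.4362, -0.0172, -0.0015], 0.54), ([0.5028, 0.298, -0.0011], 0.54), ([0.6204, -0.1048, 0.0026], 0.51)]
knob1 side [([0.4329, -0.0177, -0.004], 0.57)]
0.62 [226.87719298 244.42105263]
0.19 [273.69306931 328.00880088]
0.57 [218.84210526 284.31578947]
```

View pics/s15.png

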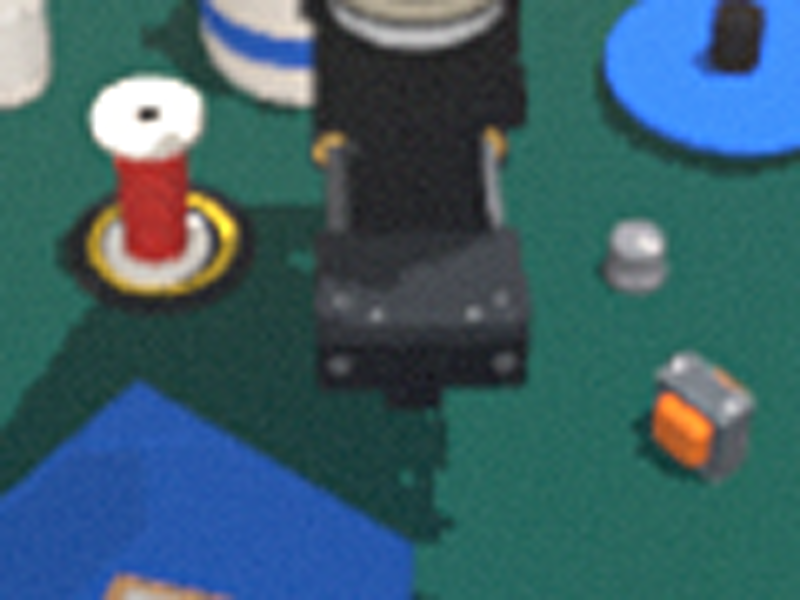

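View pics/t15.png

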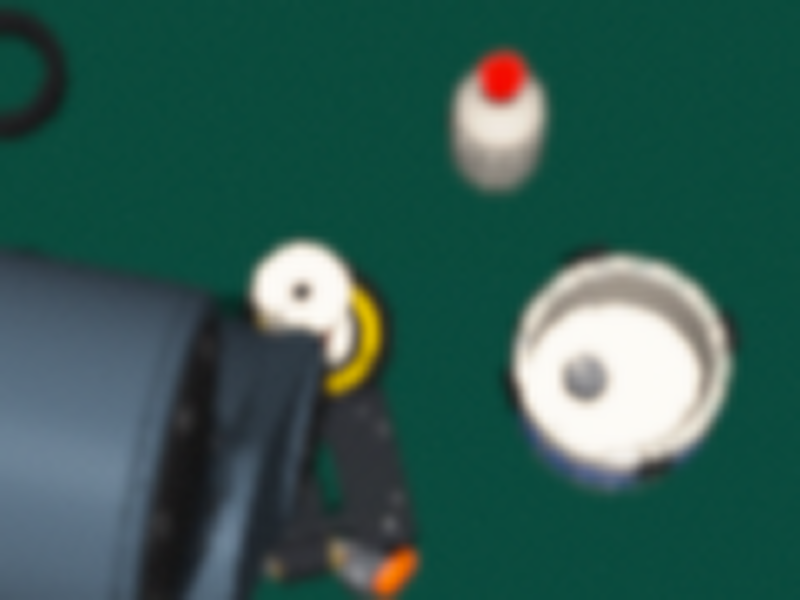

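Knob A is in the tub. Gripping knob B.

Emit:
send_rows([
  [[0, 0, -0.3, 0, -0.06], [0, 0, 0, 0, -0.06], [0, 0, 0, 0, 0.3], [0, 0, 0, 0, 1], [0, 0, 0, 0, 1], [0, 0, 0, 0, 1], [0, 0, 0, 0, 1], [0, 0, 0.4, 0, 1], [0, 0, 1, 0, 1], [0, 0, 1, 0, 1], [0, 0, 1, 0, 1], [0, 0, 1, 0, 1], [0, 0, 1, 0, 1], [0, 0, 0.6, 0, 1], [0, 0, 0, 0, 1], [0, 0, 0, 0, 1]],
])

```text
time_s: 35.05
position: [0.5084, 0.0686, 0.2008]
tcp_rot: [[0.94, 0.342, 0.001], [0.342, -0.94, -0.0], [0.001, 0.0, -1.0]]
force: [-0.4, -0.7, -0.4]
opening: 0.288
```

Emit:
send_rows([
  [[0.3, -0.6, 0, 0.9, 1], [0.46, -0.92, 0, 1, 1], [0.46, -0.92, 0, 1, 1], [0.46, -0.92, 0, 1, 1], [0.46, -0.92, 0, 1, 1], [0.46, -0.92, 0, 1, 1], [0.46, -0.92, 0, 1, 1], [0.33, -0.62, 0, 1, 1], [0, 0, 0, 1, 1], [0, 0, 0, 0, 1], [0, 0, -0.8, 0, 1], [0, 0, -1, 0, 1], [0, 0, -1, 0, 1], [0, 0, -0.9, 0, 1], [0, 0, -0.5, 0, 1], [0, 0, 0, 0, 1], [0, 0, 0, 0, 1]],
])

```text
time_s: 36.75
position: [0.6106, -0.1334, 0.0746]
tcp_rot: [[0.326, 0.945, -0.0], [0.945, -0.326, 0.0], [0.0, -0.0, -1.0]]
force: [0.1, 0.1, 0.2]
opening: 0.286
```

```bash
python3 - <<'E'
from h import *
st()
e=imaging.capture('side');show(e,'s16.png',(170,110,290,200))
E
```

```text
t 36.75 pos [ 0.6106 -0.1334  0.0746] jawdeg -19.02 F [0.1 0.1 0.2] open 0.286 j [-22.6  42.5  89.    0.   48.6  -3.5]
```

View pics/s16.png

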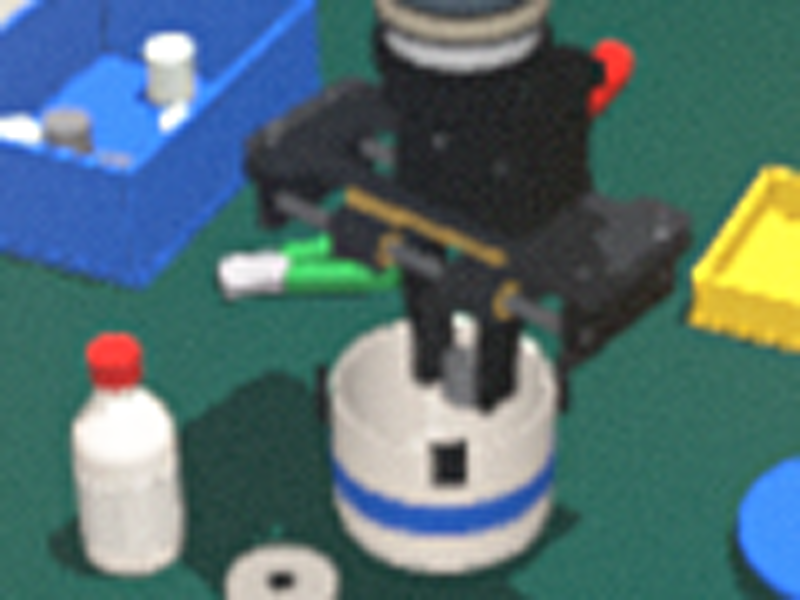

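Emit:
send_rows([
  [[0, 0, -0.5, 0, 1], [0, 0, -0.6, 0, 1], [0, 0, 0, 0, 1], [0, 0, 0, 0, 0.25], [0, 0, 0, 0, 0.2], [0, 0, 0, 0, 0.2], [0, 0, 0.3, 0, 0.2], [0, 0, 0.8, 0, 0.2], [0, 0, 1, 0, 0.2], [0, 0, 1, 0, 0.1], [0, 0, 1, 0, 0], [0, 0, 1, 0, -0.06], [0, 0, 0.3, 0, -0.06], [0, 0, 0, 0, -0.06], [0, 0, 0, 0, -0.06]],
])

```text
time_s: 38.3
position: [0.6097, -0.1333, 0.2026]
tcp_rot: [[0.326, 0.946, -0.002], [0.946, -0.326, 0.001], [0.0, -0.002, -1.0]]
force: [0.4, -0.1, -1.1]
opening: 0.528
```

Emit:
send_rows([
  [[-0.5, 0.34, 0, 0, -0.06], [-0.95, 0.63, 0, 0, -0.06], [-0.95, 0.63, 0, 0, -0.06], [-0.95, 0.63, 0, 0, -0.06], [-0.95, 0.63, 0, 0, -0.06], [-0.95, 0.63, 0, 0, -0.06], [-0.56, 0.37, 0, 0, -0.06], [0, 0, -0.3, 0, -0.06], [0, 0, -1, 0, -0.06], [0, 0, -1, 0, -0.06], [0, 0, -1, 0, -0.06], [0, 0, -1, 0, -0.06], [0, 0, -0.8, 0, -0.06], [0, 0, -0.7, 0, -0.06], [0, 0, 0, 0, -0.06], [0, 0, 0, 0, -0.06]],
])

```text
time_s: 39.9
position: [0.4362, -0.0181, 0.0283]
tcp_rot: [[0.326, 0.945, -0.002], [0.945, -0.326, 0.001], [-0.0, -0.002, -1.0]]
force: [-0.7, -0.3, -0.8]
opening: 0.531
```

```bash
python3 - <<'E'
from h import *
st()
e=imaging.capture('side');show(e,'s17.png',(210,140,330,230))
marks('knob1');
E
```

```text
t 39.9 pos [ 0.4362 -0.0181  0.0283] jawdeg -19.02 F [-0.7 -0.3 -0.8] open 0.531 j [-17.1  40.3 117.5  -0.   22.3   1.9]
knob1 top [([0.4362, -0.0172, -0.0015], 0.54), ([0.5028, 0.298, -0.0011], 0.54), ([0.6204, -0.1048, 0.0026], 0.51)]
knob1 side [([0.4362, -0.0168, -0.0012], 0.66)]
```

View pics/s17.png

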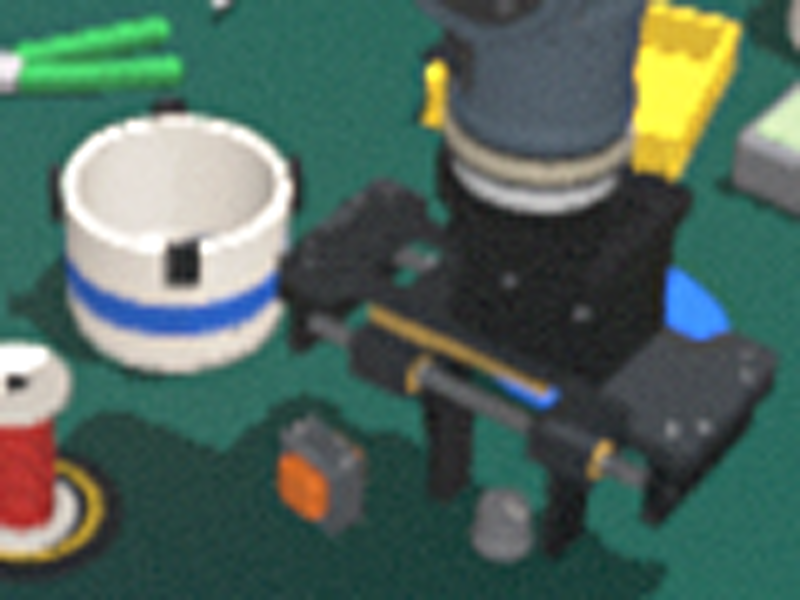

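Emit:
send_rows([
  [[0, 0, -0.3, 0, -0.06], [0, 0, 0, 0, -0.06], [0, 0, 0, 0, 0.3], [0, 0, 0, 0, 1], [0, 0, 0, 0, 1], [0, 0, 0, 0, 1], [0, 0, 0, 0, 1], [0, 0, 0.4, 0, 1], [0, 0, 1, 0, 1], [0, 0, 1, 0, 1], [0, 0, 1, 0, 1], [0, 0, 1, 0, 1], [0, 0, 1, 0, 1], [0, 0, 0.6, 0, 1], [0, 0, 0, 0, 1], [0, 0, 0, 0, 1]],
])

```text
time_s: 41.65
position: [0.4358, -0.0177, 0.2003]
tcp_rot: [[0.326, 0.946, 0.0], [0.946, -0.326, -0.0], [-0.0, 0.0, -1.0]]
force: [-0.4, -0.2, -0.4]
opening: 0.288
```

```bash
python3 - <<'E'
from h import *
st()
e=imaging.capture('side');show(e,'s18.png',(190,90,350,210))
d=imaging.capture('top');show(d,'t18.png',(230,120,350,210))
E
```

```text
t 41.65 pos [ 0.4358 -0.0177  0.2003] jawdeg -19.0 F [-0.4 -0.2 -0.4] open 0.288 j [-17.1  19.5 110.7  -0.   49.8   1.9]
```

View pics/t18.png

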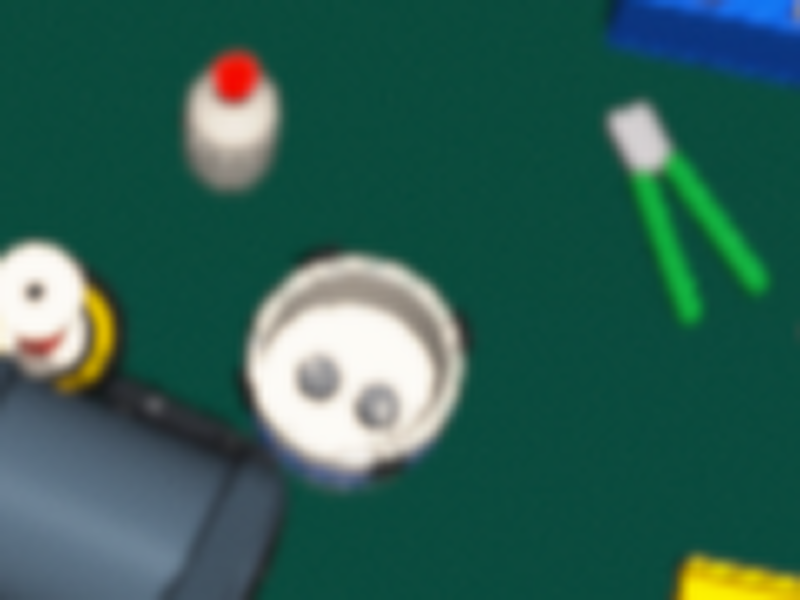

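View pics/s18.png

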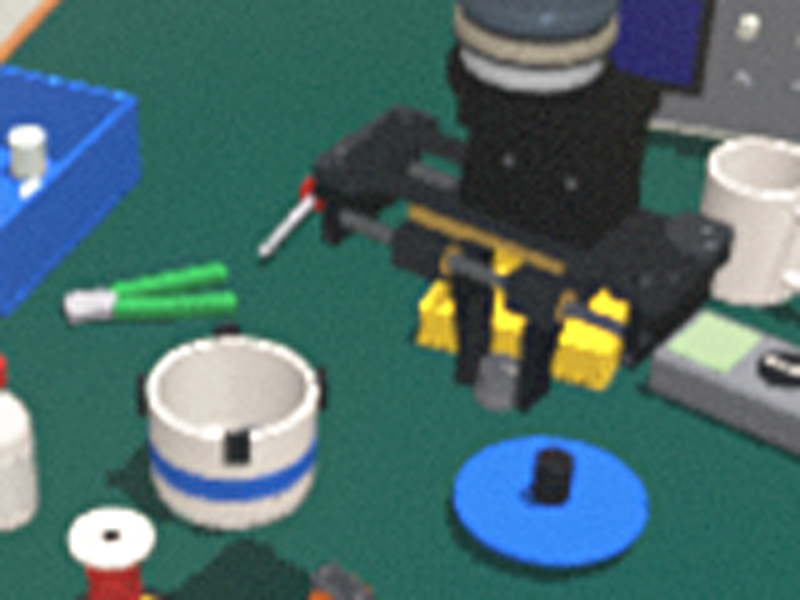

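Knobs A and B are in the tub and C is held. Carrying C to the free side, with the jaws turned 90°.

Emit:
send_rows([
  [[0.4, -0.22, 0, 0.7, 1], [0.83, -0.45, 0, 1, 1], [0.83, -0.45, 0, 1, 1], [0.83, -0.45, 0, 1, 1], [0.83, -0.45, 0, 1, 1], [0.83, -0.45, 0, 1, 1], [0.83, -0.45, 0, 1, 1], [0.83, -0.45, 0, 1, 1], [0.4, -0.24, 0, 1, 1], [0, 0, 0, 1, 1], [0, 0, 0, 1, 1], [0, 0, -0.5, 1, 1], [0, 0, -0.8, 1, 1], [0, 0, -0.8, 1, 1], [0, 0, -0.6, 1, 1], [0, 0, -0.5, 1, 1], [0, 0, -0.5, 0, 1], [0, 0, 0, 0, 1], [0, 0, 0, 0, 1]],
])

```text
time_s: 43.65
position: [0.6341, -0.126, 0.0885]
tcp_rot: [[-0.945, 0.328, -0.002], [0.328, 0.945, 0.001], [0.002, 0.0, -1.0]]
force: [-1.1, 0.2, -0.3]
opening: 0.288
```

```bash
python3 - <<'E'
from h import *
st()
e=imaging.capture('side');show(e,'s19.png',(170,110,290,200))
d=imaging.capture('top')
marks('tub')
E
```

```text
t 43.65 pos [ 0.6341 -0.126   0.0885] jawdeg 70.87 F [-1.1  0.2 -0.3] open 0.288 j [-21.1  42.6  85.2   0.   52.3 -92. ]
tub top []
tub side [([0.6166, -0.1178, 0.0018], 0.87), ([0.6308, -0.1259, 0.0652], 0.41), ([0.6628, -0.43, -0.0045], 0.38)]
```

View pics/s19.png

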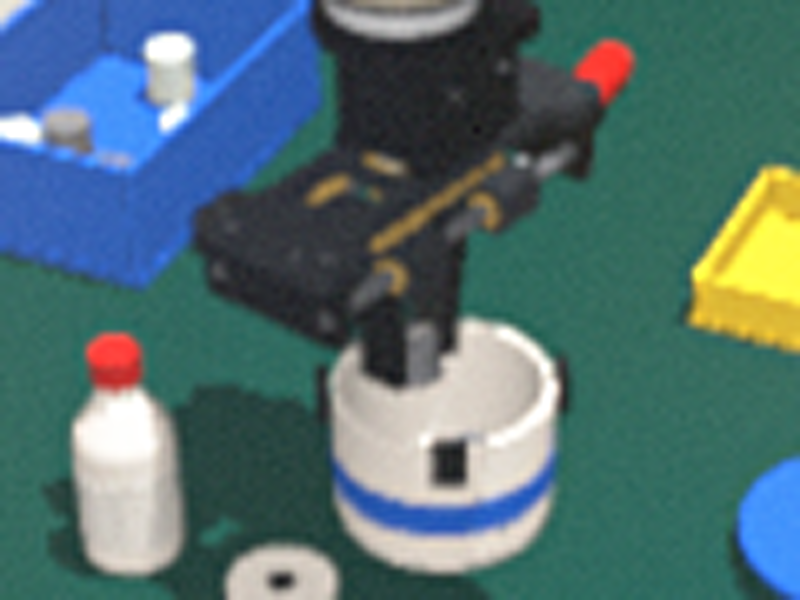

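Emit:
send_rows([
  [[0, 0, -0.5, 0, 1], [0, 0, -0.6, 0, 1], [0, 0, 0, 0, 1], [0, 0, 0, 0, 0.25], [0, 0, 0, 0, 0.2], [0, 0, 0, 0, 0.2], [0, 0, 0.3, 0, 0.2], [0, 0, 0.8, 0, 0.2], [0, 0, 1, 0, 0.2], [0, 0, 1, 0, 0.2], [0, 0, 1, 0, 0], [0, 0, 0.6, 0, -0.2], [-0.5, 0.5, 0.1, 0, -0.4], [-1, 1, 0, 0, -0.4], [-1, 1, 0, 0, -0.4], [-1, 1, 0, 0, -0.4], [0, 0, 0, 0, -0.4], [0, 0, 0, 0, -0.4]],
])

```text
time_s: 45.65
position: [0.5295, -0.0205, 0.2018]
tcp_rot: [[-0.946, 0.325, 0.002], [0.325, 0.946, -0.001], [-0.002, -0.0, -1.0]]
force: [0.9, -1.0, 0.2]
opening: 0.695
```

```bash
python3 - <<'E'
from h import *
st()
d=imaging.capture('top');show(d,'t20.png',(150,130,350,280))
e=imaging.capture('side');show(e,'s20.png',(190,90,350,210))
for n in ('knob1','transformer1','lid','tub','tray'): marks(n)
for n in ('top','side'):
  for m in masks_of(n,'transformer1'): print(n,m['conf'],np.argwhere(m['region']).mean(0),m['region'].sum())
E
```

```text
t 45.65 pos [ 0.5295 -0.0205  0.2018] jawdeg 71.04 F [ 0.9 -1.   0.2] open 0.695 j [-14.3  25.8  98.1  -0.   55.9 -85.3]
knob1 top [([0.6338, -0.1265, 0.0142], 0.57), ([0.6151, -0.1368, 0.0038], 0.51), ([0.621, -0.1014, 0.0035], 0.41)]
knob1 side []
transformer1 top [([0.6123, -0.1367, 0.0042], 0.21)]
transformer1 side [([0.5133, -0.0138, 0.0011], 0.74), ([0.3848, 0.0679, -0.0066], 0.56), ([0.5464, 0.2336, 0.0016], 0.56), ([0.7298, -0.279, 0.0017], 0.4)]
lid top [([0.4269, -0.1438, 0.0015], 0.82)]
lid side [([0.4234, -0.1431, 0.0021], 0.78)]
tub top [([0.6139, -0.1185, 0.0033], 0.93), ([0.7271, -0.2781, 0.0017], 0.32)]
tub side [([0.618, -0.1196, -0.0019], 0.89)]
tray top [([0.4742, -0.3475, 0.0032], 0.59), ([0.6345, -0.1259, 0.0158], 0.46)]
tray side [([0.48, -0.3373, -0.0012], 0.66), ([0.546, 0.232, 0.0014], 0.15)]
side 0.75 [242.28571429 294.4679803 ] 203
side 0.63 [211.09411765 257.81764706] 170
```

View pics/t20.png

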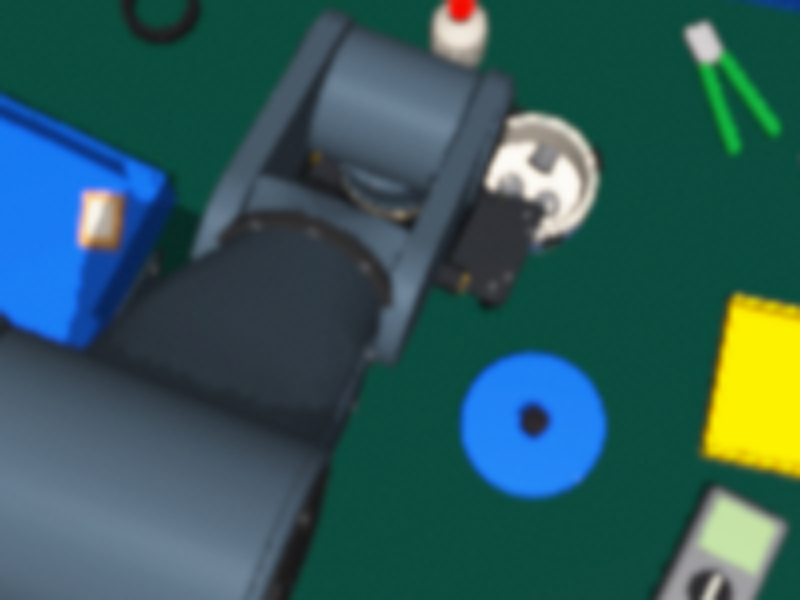

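View pics/s20.png

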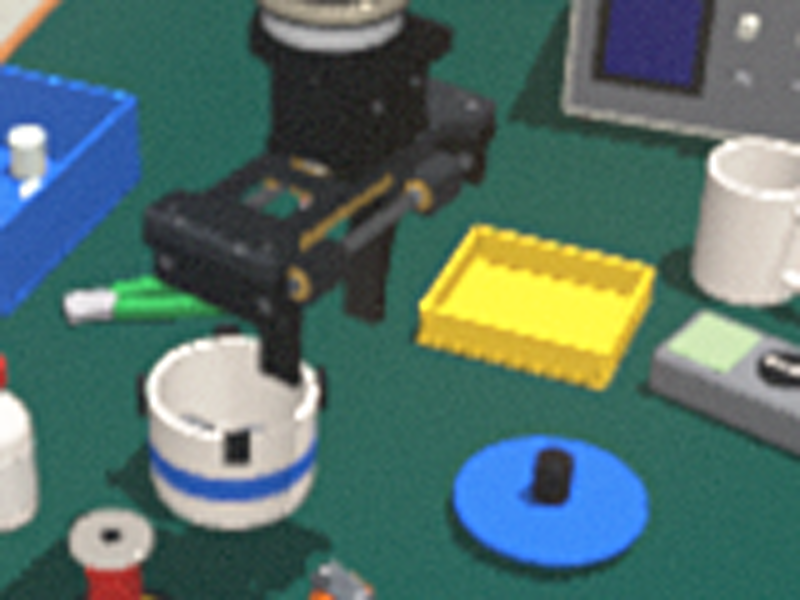

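All three knobs are in the tub. Now I'll estimate the transformers' yaw from the earlier unobstructed top pictures.

```bash
python3 - <<'E'
from h import *
d=imaging.capture('top')
i=cv2.imread('pics/t11f.png'); i=cv2.resize(i,(512,384),interpolation=cv2.INTER_AREA)
big=cv2.imread('pics/t11f.png')
for nm,p in (('T1',(.5145,-.0115)),('T2',(.386,.070))):
    c=proj(d,[p[0],p[1],.03])[0]*800/512
    x0,y0=np.round(c).astype(int); w=big[y0-20:y0+21,x0-20:x0+21]
    hsv=cv2.cvtColor(w,cv2.COLOR_BGR2HSV)
    m=((hsv[...,1]<110)|((hsv[...,0]<30)&(hsv[...,2]>90))).astype(np.uint8)
    n,l,s,_=cv2.connectedComponentsWithStats(m); k=1+np.argmax(s[1:,4]); 
    P=np.argwhere(l==k)[:,::-1].astype(float)+[x0-20,y0-20]; P=P*512/800
    W=np.array([unproj(d,q,.034)[:2] for q in P]).astype(np.float32)
    print(nm,len(P),cv2.minAreaRect(W*1000),W.mean(0))
    cv2.imwrite(f'pics/{nm}.png',cv2.resize(np.hstack([w,cv2.merge([m*255]*3)]),(800,400),interpolation=cv2.INTER_CUBIC))
E
```

```text
T1 346 ((509.65301513671875, -12.822319030761719), (41.68873977661133, 41.797386169433594), 52.76301956176758) [ 0.50960237 -0.012077  ]
T2 350 ((386.4768371582031, 69.28730010986328), (42.40375518798828, 40.27642822265625), 52.6120491027832) [0.386172   0.06975963]
```

View pics/T1.png

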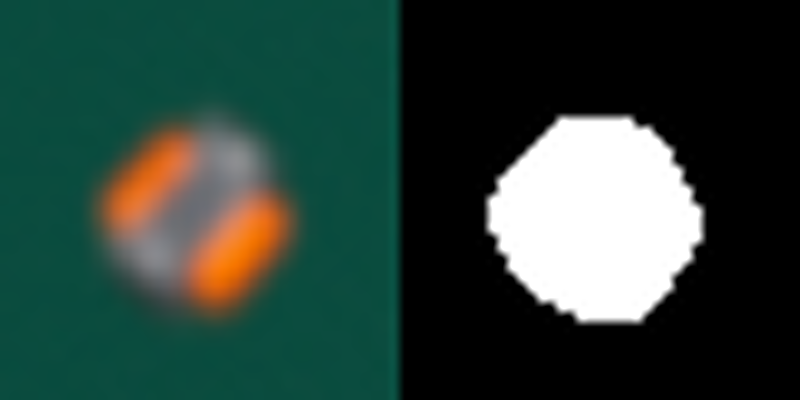

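View pics/T2.png

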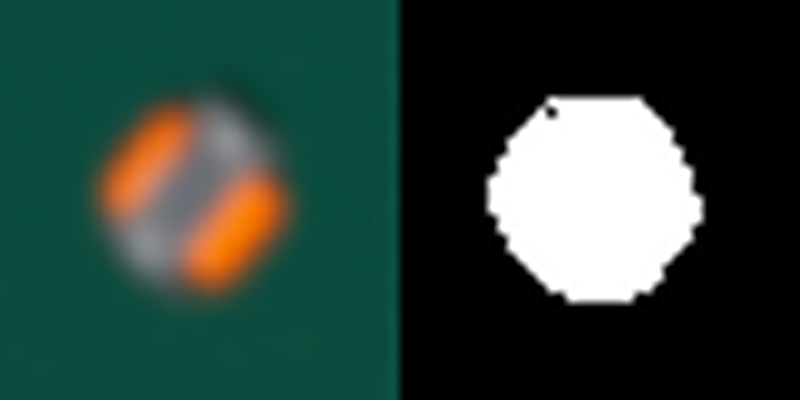

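Emit:
send_rows([
  [[-0.2, 0.1, 0, -0.785, -0.4], [-0.2, 0.1, 0, -0.785, -0.4], [-0.15, 0.1, -0.3, -0.785, -0.4], [0, 0, -1, -0.785, -0.4], [0, 0, -1, 0, -0.4], [0, 0, -1, 0, -0.4], [0, 0, -1, 0, -0.4], [0, 0, -0.7, 0, -0.4], [0, 0, -0.5, 0, -0.4], [0, 0, 0, 0, -0.4], [0, 0, 0, 0, -0.4]],
])

```text
time_s: 47.5
position: [0.5131, -0.0121, 0.0355]
tcp_rot: [[-0.798, 0.602, -0.0], [0.602, 0.798, 0.0], [0.0, -0.0, -1.0]]
force: [0.1, -1.0, -0.1]
opening: 0.699
```

```bash
python3 - <<'E'
from h import *
st()
e=imaging.capture('side');show(e,'s21.png',(190,150,310,240))
E
```

```text
t 47.5 pos [ 0.5131 -0.0121  0.0355] jawdeg 52.97 F [ 0.1 -1.  -0.1] open 0.699 j [-13.8  41.3 106.4  -0.   32.3 -66.8]
```

View pics/s21.png

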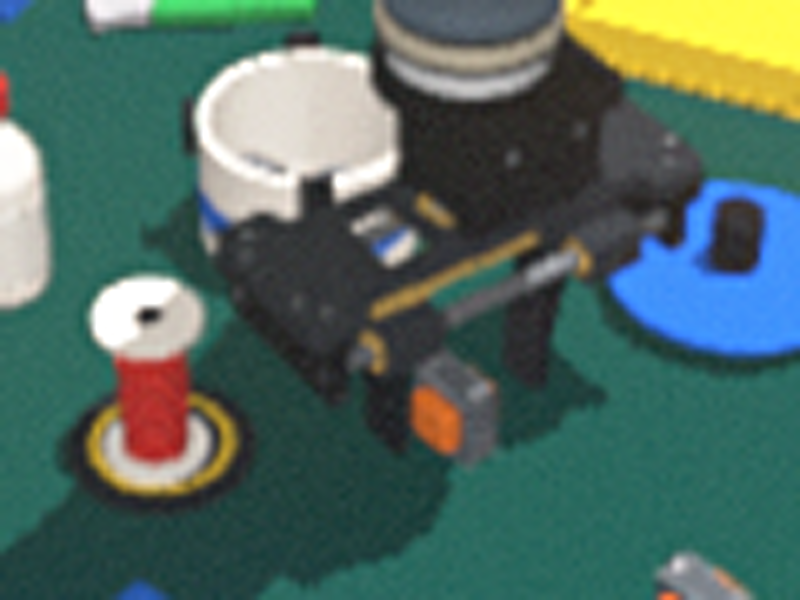

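Emit:
send_rows([
  [[0, 0, -0.3, 0, -0.4], [0, 0, 0, 0, -0.2], [0, 0, 0, 0, 0], [0, 0, 0, 0, 0.3], [0, 0, 0, 0, 1], [0, 0, 0, 0, 1], [0, 0, 0, 0, 1], [0, 0, 0, 0, 1], [0, 0, 0.3, 0, 1], [0, 0, 0.8, 0, 1], [0, 0, 1, 0, 1], [0, 0, 1, 0, 1], [0, 0, 1, 0, 1], [0, 0, 1, 0, 1], [0, 0, 0.6, 0, 1], [0, 0, 0, 0, 1], [0, 0, 0, 0, 1]],
])

```text
time_s: 49.25
position: [0.5124, -0.012, 0.1974]
tcp_rot: [[-0.798, 0.602, -0.0], [0.602, 0.798, 0.0], [0.0, -0.0, -1.0]]
force: [-0.3, 0.3, -1.5]
opening: 0.372
```

```bash
python3 - <<'E'
from h import *
st()
e=imaging.capture('side');show(e,'s22.png',(190,80,350,200))
d=imaging.capture('top');show(d,'t22.png',(300,180,380,240))
for n in ('top','side'):
  r=masks_of(n,'tray')
  for m in r: print(n,m['conf'],np.argwhere(m['region']).mean(0),m['region'].sum())
marks('tray')
hsv=cv2.cvtColor(d['img'],cv2.COLOR_BGR2HSV); m=cv2.inRange(hsv,(20,120,90),(35,255,255)); n,l,s,c=cv2.connectedComponentsWithStats(m)
k=1+np.argmax(s[1:,4]); P=np.argwhere(l==k)[:,::-1]; W=np.array([unproj(d,q,.03)[:2] for q in P],np.float32); print(cv2.minAreaRect(W*1000))
E
```

```text
t 49.25 pos [ 0.5124 -0.012   0.1974] jawdeg 52.97 F [-0.3  0.3 -1.5] open 0.372 j [-13.8  25.  100.6  -0.   54.3 -66.8]
top 0.91 [227.48366013 345.05954975] 1377
side 0.65 [151.82162162 296.7372973 ] 925
side 0.4 [175.84064885 235.67652672] 1048
tray top [([0.4746, -0.3439, 0.0011], 0.76)]
tray side [([0.4811, -0.3403, 0.0011], 0.66)]
((474.17242431640625, -341.4473876953125), (117.30146789550781, 138.6351776123047), 84.4456787109375)
```

View pics/s22.png

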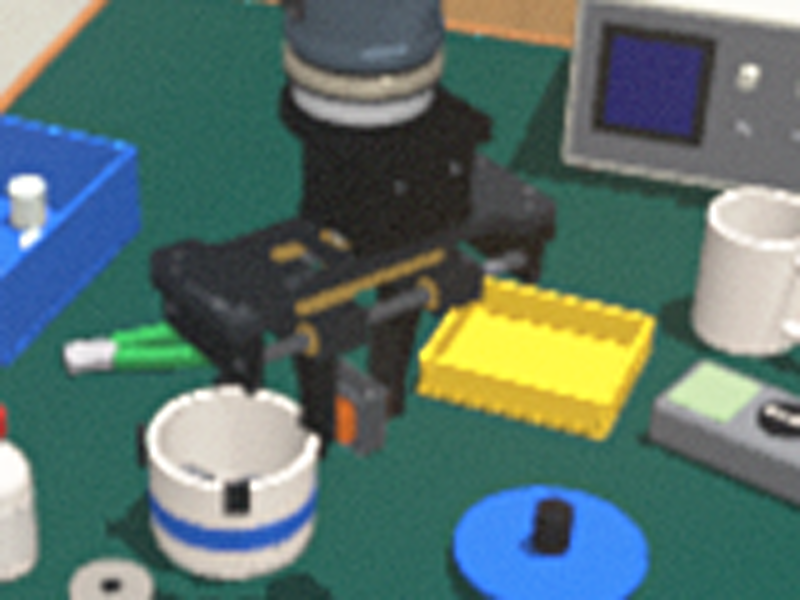

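View pics/t22.png

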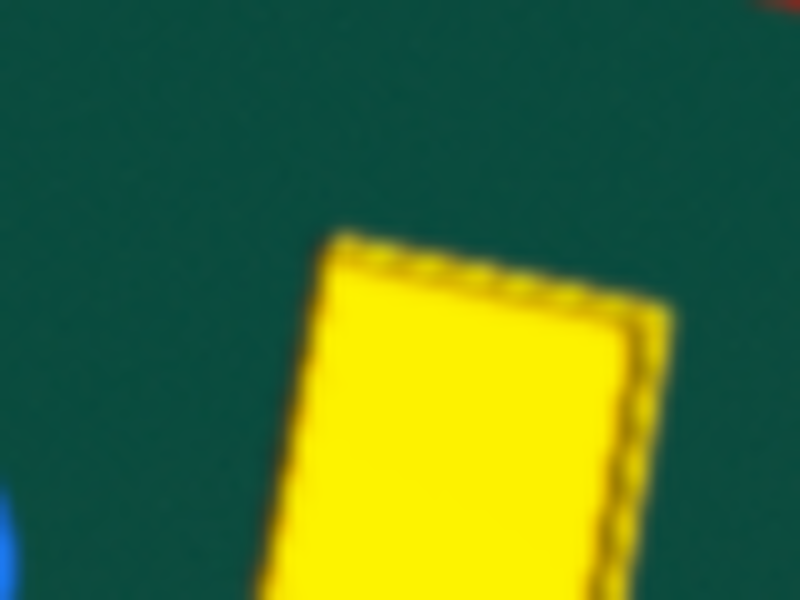

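Transformer 1 is held across its 32 mm width. Carrying it to the tray, whose centre is (0.477, -0.343) with yaw about -5.5°.

Emit:
send_rows([
  [[-0.02, -0.5, 0, 0.5, 1], [-0.023, -0.95, 0, 0.7, 1], [-0.023, -0.95, 0, 0.7, 1], [-0.023, -0.95, 0, 0.7, 1], [-0.023, -0.95, 0, 0.7, 1], [-0.023, -0.95, 0, 0.7, 1], [-0.023, -0.95, 0, 0.7, 1], [-0.023, -0.95, 0, 0.8, 1], [-0.023, -0.95, 0, 0, 1], [-0.023, -0.95, 0, 0, 1], [-0.023, -0.95, 0, 0, 1], [-0.03, -0.95, 0, 0, 1], [0, -0.17, -0.3, 0, 1], [0, 0, -0.8, 0, 1], [0, 0, -1, 0, 1], [0, 0, -1, 0, 1], [0, 0, -0.8, 0, 1], [0, 0, -0.5, 0, 1], [0, 0, 0, 0, 1], [0, 0, 0, 0, 1]],
])

```text
time_s: 51.55
position: [0.5048, -0.3455, 0.0655]
tcp_rot: [[-0.995, 0.096, -0.0], [0.096, 0.995, 0.0], [0.0, 0.0, -1.0]]
force: [0.7, -0.4, -1.0]
opening: 0.373
```

```bash
python3 - <<'E'
from h import *
st()
e=imaging.capture('side');show(e,'s23.png',(240,80,360,170))
d=imaging.capture('top');show(d,'t23.png',(280,180,400,270))
E
```

```text
t 51.55 pos [ 0.5048 -0.3455  0.0655] jawdeg 84.49 F [ 0.7 -0.4 -1. ] open 0.373 j [ -44.8   42.6   91.2    0.    46.2 -129.3]
```

View pics/s23.png

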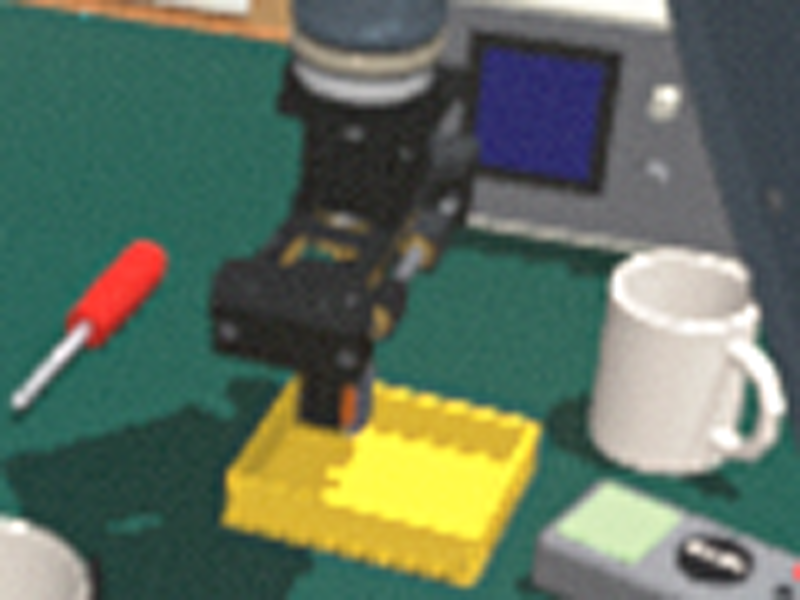

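Well placed. Lowering 33 mm to TCP 0.032 and releasing.

Emit:
send_rows([
  [[0, 0, -0.5, 0, 1], [0, 0, -0.4, 0, 1], [0, 0, -0.2, 0, 1], [0, 0, 0, 0, 1], [0, 0, 0, 0, 0.1], [0, 0, 0, 0, 0], [0, 0, 0, 0, 0], [0, 0, 0, 0, 0], [0, 0, 0.3, 0, 0], [0, 0, 0.8, 0, 0], [0, 0, 1, 0, 0], [0, 0, 1, 0, -0.2], [0, 0, 1, 0, -0.4], [0, 0, 1, 0, -0.4], [0, 0, 0.5, 0, -0.4], [0, 0, 0, 0, -0.4]],
])

```text
time_s: 53.25
position: [0.5059, -0.3469, 0.2042]
tcp_rot: [[-0.995, 0.096, 0.005], [0.096, 0.995, -0.005], [-0.006, -0.005, -1.0]]
force: [0.6, -0.4, -0.3]
opening: 0.696
```

```bash
python3 - <<'E'
from h import *
st()
e=imaging.capture('side');show(e,'s24.png',(220,80,380,200))
d=imaging.capture('top');show(d,'t24.png',(180,150,380,300))
for n in ('transformer1','lid','tub'):marks(n)
E
```

```text
t 53.25 pos [ 0.5059 -0.3469  0.2042] jawdeg 84.49 F [ 0.6 -0.4 -0.3] open 0.696 j [ -44.9   31.5   86.2   -0.    61.9 -129.3]
transformer1 top []
transformer1 side [([0.3863, 0.0702, -0.004], 0.63), ([0.5059, -0.3482, 0.0036], 0.52)]
lid top []
lid side [([0.4209, -0.143, 0.0003], 0.89)]
tub top [([0.6136, -0.1195, 0.0041], 0.86)]
tub side [([0.6173, -0.1204, 0.001], 0.88)]
```

View pics/s24.png

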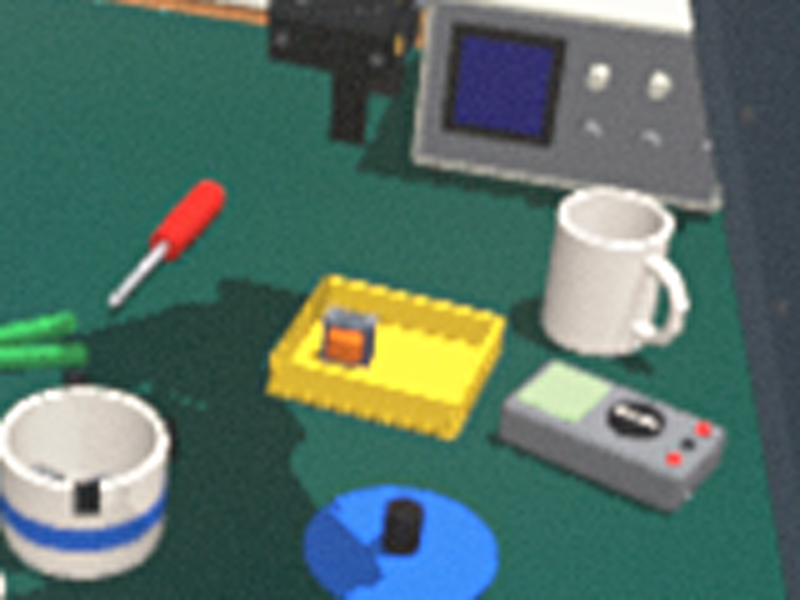

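View pics/t24.png

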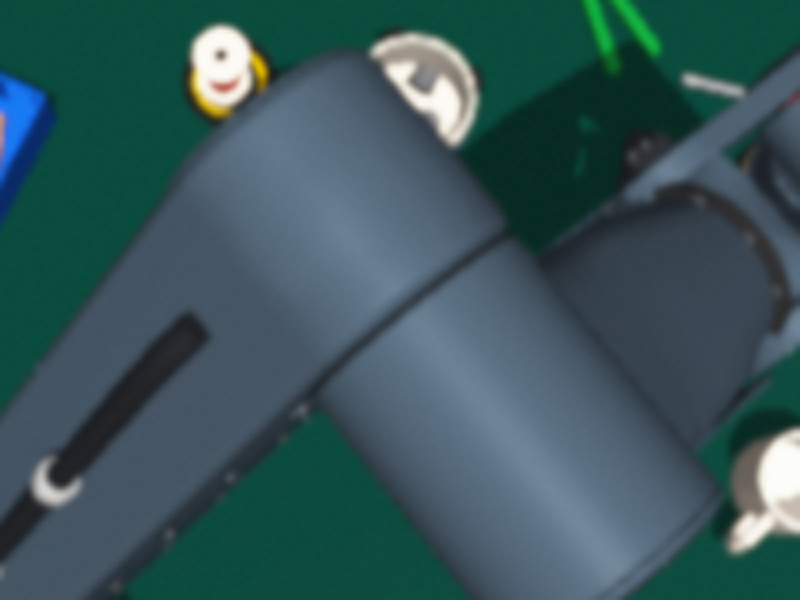

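Emit:
send_rows([
  [[-0.14, 0.5, 0, -0.5, -0.4], [-0.28, 0.97, 0, -0.7, -0.4], [-0.28, 0.97, 0, -0.7, -0.4], [-0.28, 0.97, 0, -0.7, -0.4], [-0.28, 0.97, 0, -0.7, -0.4], [-0.28, 0.97, 0, -0.7, -0.4], [-0.28, 0.97, 0, -0.7, -0.4], [-0.28, 0.97, 0, -0.8, -0.4], [-0.28, 0.97, 0, 0, -0.4], [-0.28, 0.97, 0, 0, -0.4], [-0.28, 0.97, 0, 0, -0.4], [-0.28, 0.97, 0, 0, -0.4], [-0.28, 0.97, 0, 0, -0.4], [-0.28, 0.97, 0, 0, -0.4], [-0.18, 0.72, 0, 0, -0.4], [0, 0, 0, 0, -0.4], [0, 0, 0, 0, -0.4]],
])

```text
time_s: 55.35
position: [0.3861, 0.0692, 0.2004]
tcp_rot: [[-0.799, 0.601, 0.0], [0.601, 0.799, -0.0], [-0.001, -0.0, -1.0]]
force: [0.3, -0.5, -0.6]
opening: 0.704
```

Emit:
send_rows([
  [[0, 0, -0.5, 0, -0.4], [0, 0, -1, 0, -0.4], [0, 0, -1, 0, -0.4], [0, 0, -1, 0, -0.4], [0, 0, -1, 0, -0.4], [0, 0, -0.7, 0, -0.4], [0, 0, 0, 0, -0.4], [0, 0, 0, 0, -0.4]],
])

```text
time_s: 56.15
position: [0.3862, 0.0684, 0.0442]
tcp_rot: [[-0.797, 0.603, -0.001], [0.603, 0.797, 0.0], [0.001, -0.0, -1.0]]
force: [0.5, 0.4, 0.4]
opening: 0.7
```

```bash
python3 - <<'E'
from h import *
st()
e=imaging.capture('side');show(e,'s25.png',(230,180,350,270))
marks('transformer1',('side',))
E
```

```text
t 56.15 pos [0.3862 0.0684 0.0442] jawdeg 52.89 F [0.5 0.4 0.4] open 0.7 j [ -6.4  37.6 123.7  -0.   18.8 -59.3]
transformer1 side [([0.387, 0.0684, -0.0055], 0.57)]
```

View pics/s25.png

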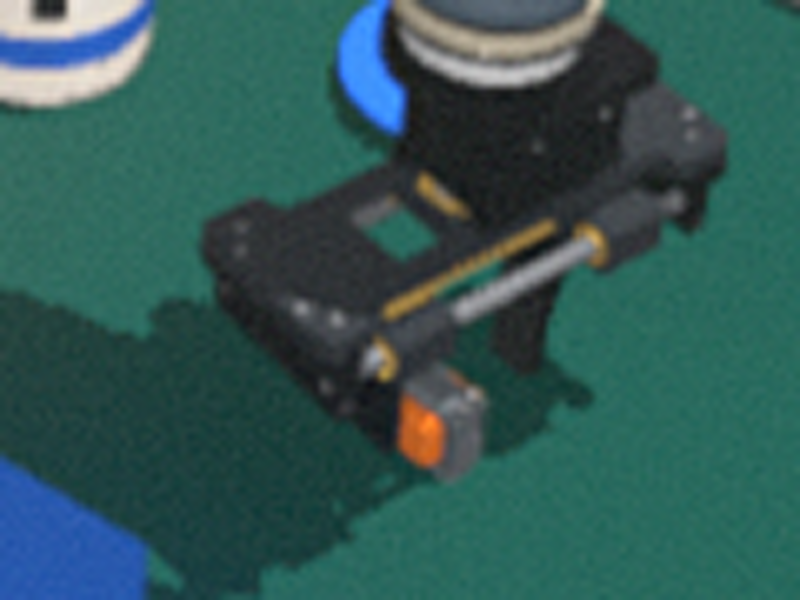

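Emit:
send_rows([
  [[0, 0, -0.4, 0, -0.4], [0, 0, -0.28, 0, -0.3], [0, 0, 0, 0, -0.2], [0, 0, 0, 0, 0], [0, 0, 0, 0, 0.3], [0, 0, 0, 0, 1], [0, 0, 0, 0, 1], [0, 0, 0, 0, 1], [0, 0, 0, 0, 1], [0, 0, 0.3, 0, 1], [0, 0, 0.8, 0, 1], [0, 0, 1, 0, 1], [0, 0, 1, 0, 1], [0, 0, 1, 0, 1], [0, 0, 1, 0, 1], [0, 0, 0.6, 0, 1], [0, 0, 0, 0, 1], [0, 0, 0, 0, 1]],
])

```text
time_s: 58.05
position: [0.385, 0.0692, 0.195]
tcp_rot: [[-0.798, 0.602, -0.0], [0.602, 0.798, -0.0], [0.0, -0.0, -1.0]]
force: [0.7, 0.0, -1.1]
opening: 0.363
```

Emit:
send_rows([
  [[0.08, -0.5, 0, 0.5, 1], [0.155, -0.965, 0, 0.7, 1], [0.155, -0.965, 0, 0.7, 1], [0.155, -0.965, 0, 0.7, 1], [0.155, -0.965, 0, 0.7, 1], [0.155, -0.965, 0, 0.7, 1], [0.155, -0.965, 0, 0.7, 1], [0.155, -0.965, 0, 0.8, 1], [0.155, -0.965, 0, 0, 1], [0.155, -0.965, 0, 0, 1], [0.155, -0.965, 0, 0, 1], [0.155, -0.965, 0, 0, 1], [0.155, -0.965, 0, 0, 1], [0.155, -0.965, 0, 0, 1], [0.07, -0.6, 0, 0, 1], [0, 0, 0, 0, 1], [0, 0, -0.8, 0, 1], [0, 0, -1, 0, 1], [0, 0, -1, 0, 1], [0, 0, -0.8, 0, 1]],
])

```text
time_s: 60.05
position: [0.4491, -0.3372, 0.0841]
tcp_rot: [[-0.995, 0.096, -0.004], [0.096, 0.995, 0.005], [0.004, 0.004, -1.0]]
force: [-0.4, -0.6, -0.6]
opening: 0.369
```

Emit:
send_rows([
  [[0, 0, -0.5, 0, 1], [0, 0, 0, 0, 1]],
])

```text
time_s: 60.25
position: [0.4484, -0.3366, 0.0686]
tcp_rot: [[-0.995, 0.096, -0.006], [0.096, 0.995, 0.007], [0.007, 0.007, -1.0]]
force: [0.1, 1.5, -0.5]
opening: 0.365
```

```bash
python3 - <<'E'
from h import *
st()
e=imaging.capture('side');show(e,'s26.png',(240,80,360,170))
E
```

```text
t 60.25 pos [ 0.4484 -0.3366  0.0686] jawdeg 84.49 F [ 0.1  1.5 -0.5] open 0.365 j [ -48.3   39.9   98.4    0.    42.2 -132.8]
```

View pics/s26.png

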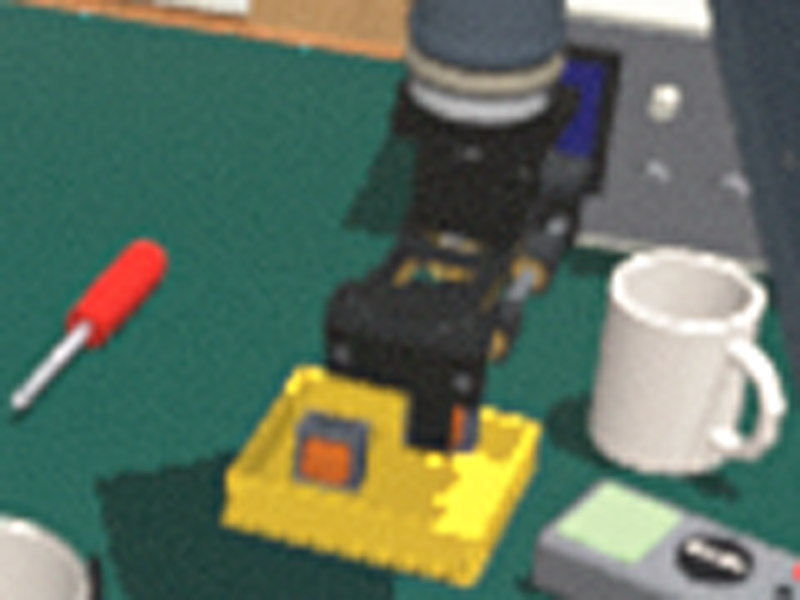

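Emit:
send_rows([
  [[0, 0, -0.5, 0, 1], [0, 0, -0.5, 0, 1], [0, 0, -0.35, 0, 1], [0, 0, 0, 0, 1], [0, 0, 0, 0, 1]],
])

```text
time_s: 60.8
position: [0.4509, -0.3401, 0.0319]
tcp_rot: [[-0.995, 0.096, 0.0], [0.096, 0.995, -0.0], [-0.0, -0.0, -1.0]]
force: [0.1, -0.3, -1.2]
opening: 0.364
```

Emit:
send_rows([
  [[0, 0, -0.07, 0, 1], [0, 0, 0, 0, 0.1], [0, 0, 0, 0, 0], [0, 0, 0, 0, 0], [0, 0, 0, 0, 0], [0, 0, 0.3, 0, 0], [0, 0, 0.8, 0, 0], [0, 0, 1, 0, 0], [0, 0, 1, 0, -0.2], [0, 0, 1, 0, -0.2], [0, 0, 1, 0, -0.1], [0, 0, 0.5, 0, 0], [0, 0, 0, 0, 0], [0, 0, 0, 0, 0]],
])

```text
time_s: 62.2
position: [0.4506, -0.3399, 0.1977]
tcp_rot: [[-0.995, 0.096, 0.0], [0.096, 0.995, -0.0], [-0.0, -0.0, -1.0]]
force: [0.0, 0.2, -1.9]
opening: 0.509
```

```bash
python3 - <<'E'
from h import *
st()
e=imaging.capture('side');show(e,'s27.png')
d=imaging.capture('top');show(d,'t27.png')
for n in ('knob1','transformer1','lid','tub','spool'):marks(n)
E
```

```text
t 62.2 pos [ 0.4506 -0.3399  0.1977] jawdeg 84.48 F [ 0.   0.2 -1.9] open 0.509 j [ -48.4   28.6   93.4    0.    58.  -132.9]
knob1 top [([0.6341, -0.1264, 0.0164], 0.54), ([0.6113, -0.1394, 0.005], 0.5), ([0.6188, -0.1032, 0.0023], 0.39)]
knob1 side []
transformer1 top []
transformer1 side [([0.5044, -0.349, 0.0017], 0.57), ([0.4489, -0.3429, -0.0004], 0.46)]
lid top []
lid side [([0.4222, -0.1419, 0.0026], 0.65)]
tub top [([0.614, -0.1195, 0.0006], 0.93), ([0.6314, 0.0383, -0.0005], 0.52), ([0.3457, -0.4484, -0.0012], 0.52)]
tub side [([0.3131, -0.2996, -0.0022], 0.64), ([0.6173, -0.1203, 0.0022], 0.63)]
spool top [([0.6295, 0.0374, 0.0027], 0.66), ([0.6636, -0.4308, -0.0016], 0.48), ([0.5515, 0.2357, 0.0054], 0.17)]
spool side [([0.6303, 0.0396, -0.0009], 0.89)]
```

View pics/s27.png

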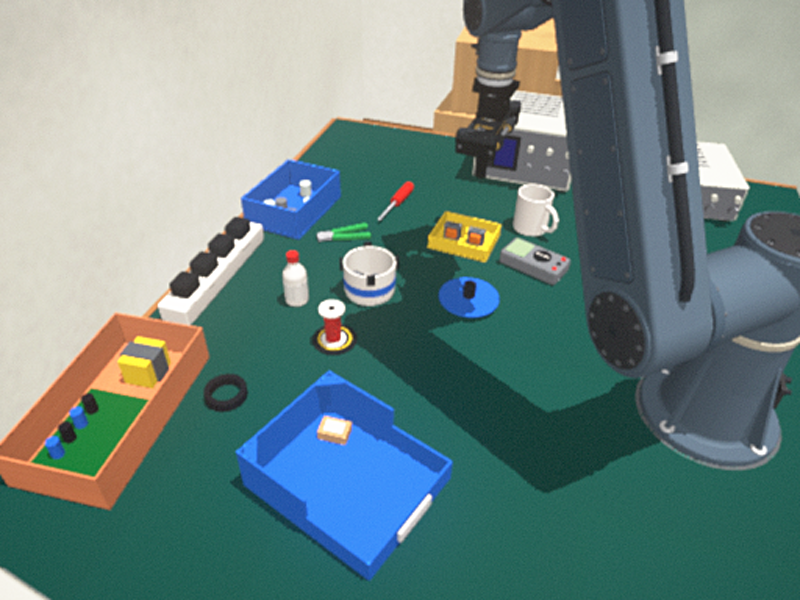

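View pics/t27.png

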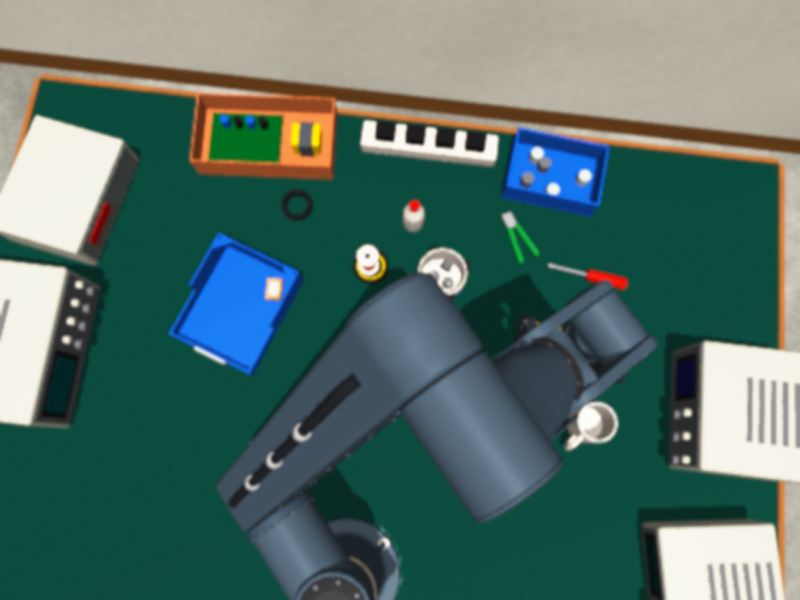

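All parts are sorted: both transformers are in the tray, three knobs are in the tub, and the bin holds only the fuse box. Now I'll measure the lid and tub precisely.

```bash
cat > fit.py <<'E'
from h import *
def circ(P,r=None,x0=(0,0)):
    if r: f=least_squares(lambda q:np.hypot(*(P-q[:2]).T)-r,x0,loss='soft_l1',f_scale=.001); return f.x, np.abs(f.fun).mean()
    f=least_squares(lambda q:np.hypot(*(P-q[:2]).T)-q[2],[*x0,.05],loss='soft_l1',f_scale=.001); return f.x,np.abs(f.fun).mean()
E
python3 - <<'E'
from fit import *
big=cv2.imread('pics/t20.png')  # crop (150,130,350,280) scale 4
d=imaging.capture('top'); e=imaging.capture('side')
def blue(i): 
    h=cv2.cvtColor(i,cv2.COLOR_BGR2HSV); return cv2.inRange(h,(100,140,60),(125,255,255))
for nm,img,dd,f in (('top',big,d,lambda q:(q[0]/4+150-.375,q[1]/4+130-.375)),('side',e['img'],e,lambda q:q)):
    m=blue(img); n,l,s,c=cv2.connectedComponentsWithStats(m)
    t=proj(dd,[.424,-.143,.017])[0]; 
    if nm=='top': t=((t-[150,130])*4)
    k=[j for j in range(1,n) if s[j,0]<=t[0]<=s[j,0]+s[j,2] and s[j,1]<=t[1]<=s[j,1]+s[j,3]]
    k=max(k,key=lambda j:s[j,4])
    cn,_=cv2.findContours((l==k).astype(np.uint8),cv2.RETR_EXTERNAL,cv2.CHAIN_APPROX_NONE); cn=max(cn,key=len)[:,0]
    P=np.array([unproj(dd,f(q),.0165)[:2] for q in cn])
    print(nm,circ(P,x0=(.424,-.143)))
# tub rim: white, via mask outline unprojected at z=.07 (upper part) 
for nm,dd in (('top',d),('side',e)):
    r=[m for m in masks_of(nm,'tub')]
    if not r: print(nm,'none');continue
    best=max(r,key=lambda m:-abs(np.argwhere(m['region']).mean(0)[::-1]-proj(dd,[.615,-.12,.04])[0]).sum())
    hu=cv2.convexHull(np.argwhere(best['region'])[:,::-1].astype(np.int32))[:,0]
    P=np.array([unproj(dd,q,.07)[:2] for q in hu]); o=dd['pose'][:2,3]
    c=np.array([.615,-.12]); u=(c-o)/np.linalg.norm(c-o)
    far=P[((P-c)@u)>-.01]
    print(nm,best['conf'],circ(far,r=.05,x0=(.615,-.12)),len(far))
E
```

```text
top (array([ 0.42216883, -0.14259105,  0.06047526]), np.float64(0.00025700124753014924))
side (array([ 0.42274953, -0.14065319,  0.05951411]), np.float64(0.001198203514023906))
top 0.56 (array([ 0.62335588, -0.12204704]), np.float64(0.0020555192997803685)) 11
side 0.79 (array([ 0.62276249, -0.12791021]), np.float64(0.003163934266592169)) 7
```

```bash
python3 - <<'E'
from h import *
d=imaging.capture('top'); e=imaging.capture('side')
print(unproj(d,(283.2,174.0),.072))
# precise clip blobs
i=cv2.imread('pics/t18.png'); h=cv2.cvtColor(i,cv2.COLOR_BGR2GRAY)
m=(h<38).astype(np.uint8); n,l,s,c=cv2.connectedComponentsWithStats(m)
for j in range(1,n):
    if s[j,4]>60: print(np.round(c[j]),s[j,4],unproj(d,(230+c[j][0]*.15-.42,120+c[j][1]*.15-.42),.073)[:2])
show(e,'s28.png',(200,140,280,200))
E
```

```text
[ 0.61283954 -0.11945327  0.072     ]
[614.   6.] 86 [ 0.81011423 -0.22618618]
[106. 386.] 761 [ 5.86227220e-01 -5.48436283e-04]
[211. 444.] 221 [ 0.56390565 -0.05394066]
[239. 455.] 205 [ 0.5603809  -0.06777093]
```

View pics/s28.png

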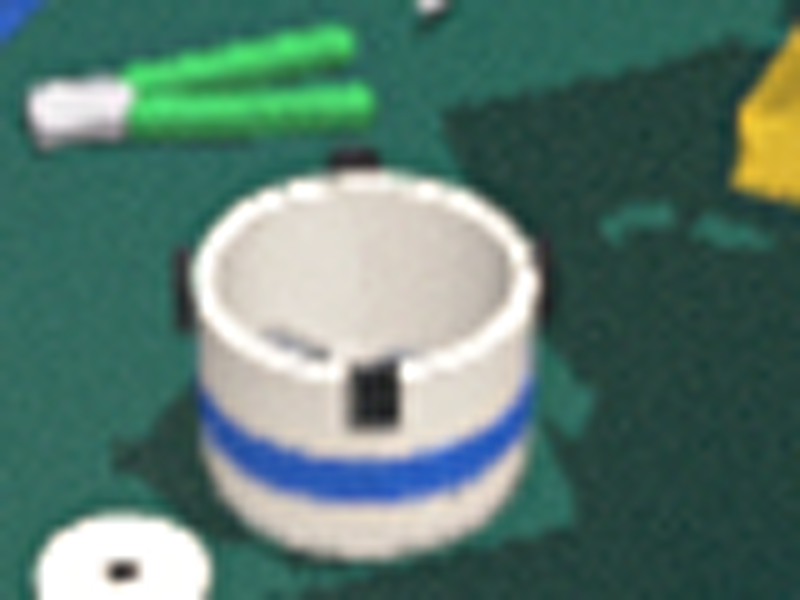

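```bash
python3 - <<'E'
from fit import *
e=imaging.capture('side')
print(unproj(e,(236.4,167.2),.07))
px=np.array([[195,277],[542,277],[368,172],[240,210],[500,210],[230,340],[505,340],[300,372],[430,372]])
P=np.array([unproj(e,(200+q[0]*.1-.45,140+q[1]*.1-.45),.07)[:2] for q in px]); print(circ(P,x0=(.615,-.12)))
# predicted rim for candidate
a=np.linspace(0,2*np.pi,13)[:-1]
for c in ((.6145,-.1195),(.6165,-.120)):
    W=np.c_[c[0]+.05*np.cos(a),c[1]+.05*np.sin(a),np.full(12,.07)]; q=(proj(e,W)+.45-[200,140])*10; print(c,q.min(0),q.max(0))
E
```

```text
[ 0.61390787 -0.11711328  0.07      ]
(array([ 0.61438512, -0.118704  ,  0.05133191]), np.float64(0.0003068897606035238))
(0.6145, -0.1195) [202.39792021 176.22111949] [533.67574774 373.20512979]
(0.6165, -0.12) [196.67441395 174.11290339] [527.81177958 370.81832218]
```

Emit:
send_rows([
  [[-0.08, 0.55, 0, 0, 0], [-0.14, 0.98, 0, 0, 0], [-0.14, 0.98, 0, 0, 0], [-0.14, 0.98, 0, 0, 0], [-0.14, 0.98, 0, 0, 0], [-0.14, 0.98, 0, 0, 0], [-0.14, 0.98, 0, 0, 0], [-0.02, 0.17, -0.4, 0, 0], [0, 0, -1, 0, 0], [0, 0, -1, 0, 0], [0, 0, -1, 0, 0], [0, 0, -0.8, 0, 0], [0, 0, -0.5, 0, 0], [0, 0, 0, 0, 0], [0, 0, 0, 0, 0]],
])

```text
time_s: 64.65
position: [0.4222, -0.1415, 0.0567]
tcp_rot: [[-0.995, 0.096, -0.001], [0.096, 0.995, 0.001], [0.001, 0.0, -1.0]]
force: [-0.3, -0.1, -0.5]
opening: 0.502
```

```bash
python3 - <<'E'
from h import *
st()
e=imaging.capture('side');show(e,'s29.png',(240,140,360,230))
E
```

```text
t 64.65 pos [ 0.4222 -0.1415  0.0567] jawdeg 84.49 F [-0.3 -0.1 -0.5] open 0.502 j [ -33.    36.8  115.8    0.    27.5 -117.5]
```

View pics/s29.png

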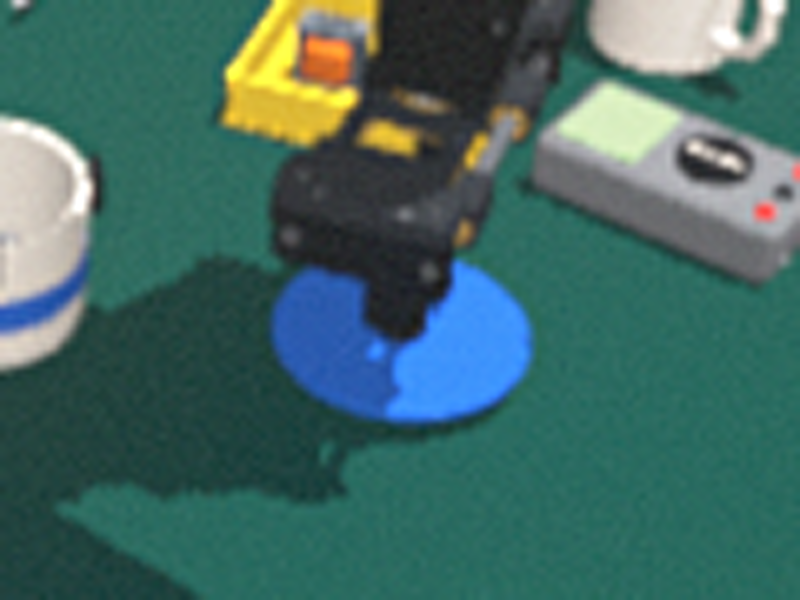

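Emit:
send_rows([
  [[0, 0, -0.4, 0, 0], [0, 0, -0.23, 0, 0], [0, 0, 0, 0, 0.2], [0, 0, 0, 0, 0.5], [0, 0, 0, 0, 1], [0, 0, 0, 0, 1], [0, 0, 0, 0, 1], [0, 0, 0, 0, 1], [0, 0, 0.3, 0, 1], [0, 0, 0.8, 0, 1], [0, 0, 1, 0, 1], [0, 0, 1, 0, 1], [0, 0, 1, 0, 1], [0, 0, 0.7, 0, 1], [0, 0, 0, 0, 1], [0, 0, 0, 0, 1]],
])

```text
time_s: 66.3
position: [0.4223, -0.142, 0.1818]
tcp_rot: [[-0.995, 0.096, 0.0], [0.096, 0.995, -0.0], [-0.0, -0.0, -1.0]]
force: [-0.4, -0.5, -0.3]
opening: 0.264
```

```bash
python3 - <<'E'
from h import *
st()
e=imaging.capture('side');show(e,'s30.png',(210,90,370,210))
d=imaging.capture('top');show(d,'t30.png',(200,130,360,250))
marks('lid')
E
```

```text
t 66.3 pos [ 0.4223 -0.142   0.1818] jawdeg 84.48 F [-0.4 -0.5 -0.3] open 0.264 j [ -33.    22.   110.6    0.    47.4 -117.5]
lid top []
lid side [([0.4199, -0.1435, 0.1457], 0.9), ([0.4766, -0.342, -0.0005], 0.67)]
```

View pics/s30.png

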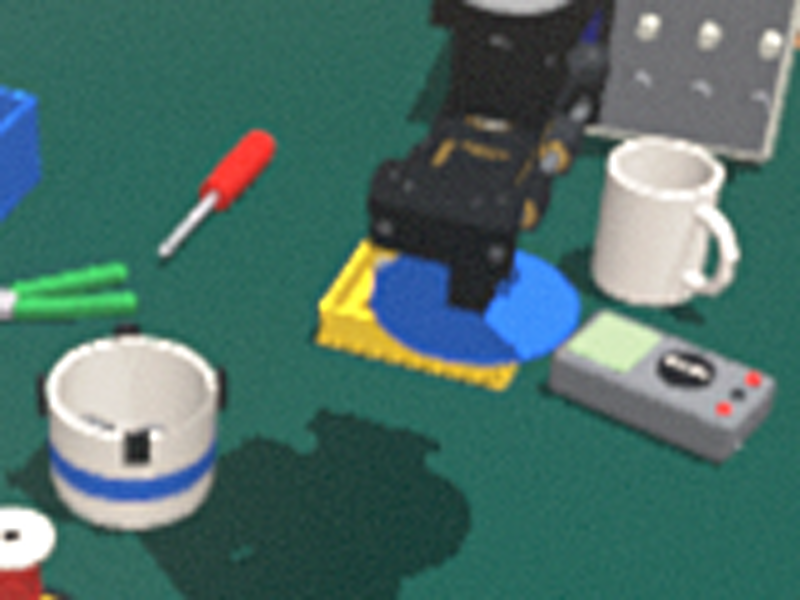

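View pics/t30.png

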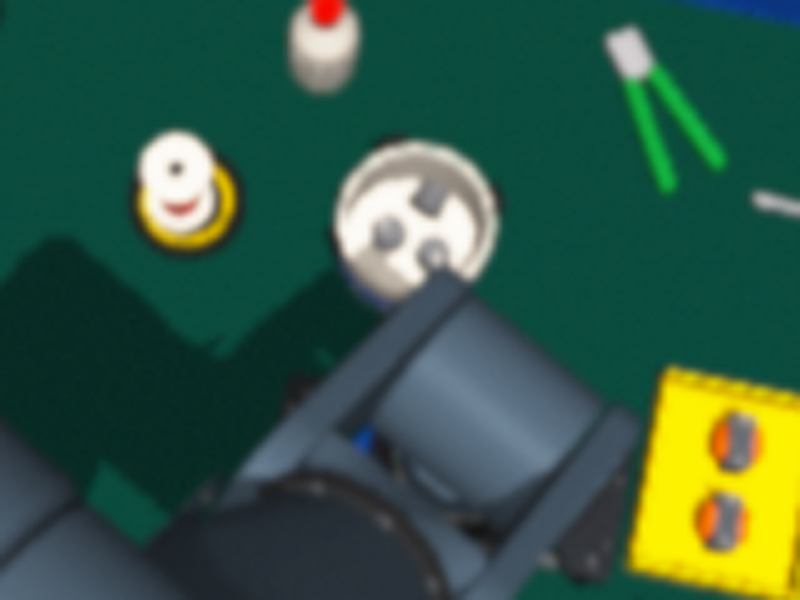

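Emit:
send_rows([
  [[0.5, 0.06, 0, 0, 1], [0.9, 0.11, 0, 0, 1], [0.9, 0.11, 0, 0, 1], [0.9, 0.11, 0, 0, 1], [0.9, 0.11, 0, 0, 1], [0.9, 0.11, 0, 0, 1], [0.9, 0.11, 0, 0, 1], [0.49, 0.05, 0, 0, 1], [0, 0, -0.5, 0, 1], [0, 0, -0.6, 0, 1], [0, 0, -0.6, 0, 1], [0, 0, 0, 0, 1], [0, 0, 0, 0, 1], [0, 0, 0, 0, 1]],
])

```text
time_s: 67.9
position: [0.6147, -0.1193, 0.131]
tcp_rot: [[-0.995, 0.096, 0.001], [0.096, 0.995, -0.0], [-0.001, -0.0, -1.0]]
force: [1.0, 0.3, -0.4]
opening: 0.263
```

```bash
python3 - <<'E'
from h import *
st()
e=imaging.capture('side');show(e,'s31.png',(180,110,300,200))
d=imaging.capture('top');show(d,'t31.png',(230,120,350,210))
E
```

```text
t 67.9 pos [ 0.6147 -0.1193  0.131 ] jawdeg 84.47 F [ 1.   0.3 -0.4] open 0.263 j [ -21.2   37.9   87.2   -0.    54.8 -105.7]
```

View pics/s31.png

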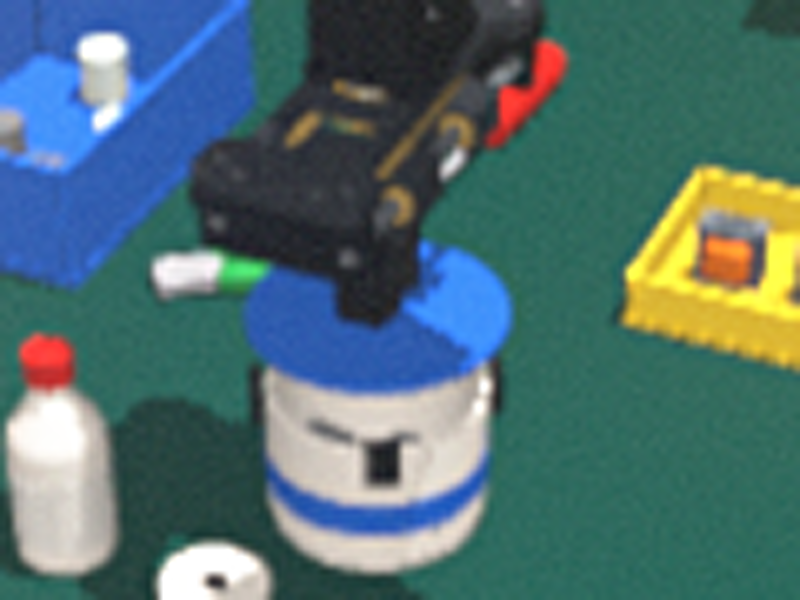

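View pics/t31.png

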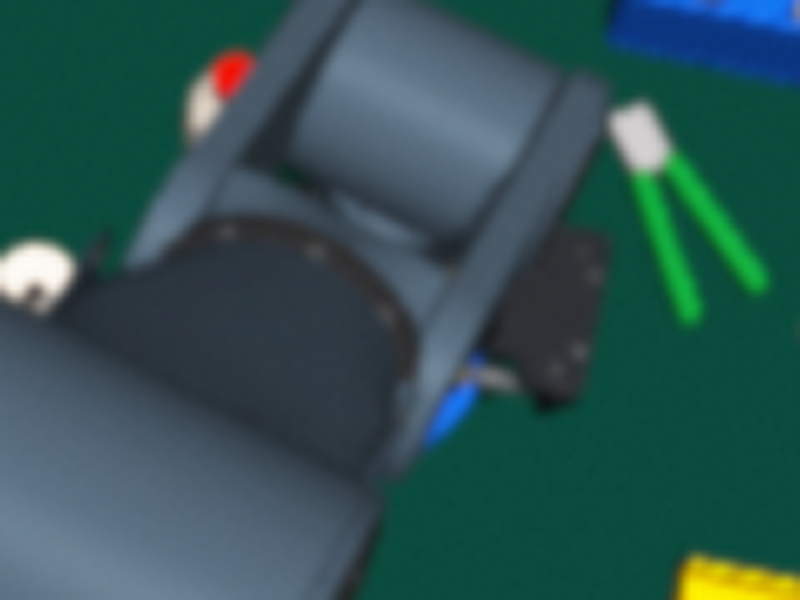

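Emit:
send_rows([
  [[0, 0, -0.3, 0, 1], [0, 0, -0.2, 0, 1], [0, 0, -0.2, 0, 1], [0, 0, -0.1, 0, 1], [0, 0, 0, 0, 1]],
])

```text
time_s: 68.5
position: [0.6137, -0.1189, 0.1057]
tcp_rot: [[-0.995, 0.096, -0.002], [0.096, 0.995, 0.001], [0.002, 0.0, -1.0]]
force: [-0.4, -0.6, -1.6]
opening: 0.265
```

Emit:
send_rows([
  [[0, 0, -0.1, 0, 1], [0, 0, -0.07, 0, 1], [0, 0, -0.05, 0, 1], [0, 0, 0, 0, 1]],
])

```text
time_s: 68.9
position: [0.6146, -0.1192, 0.1011]
tcp_rot: [[-0.995, 0.096, 0.001], [0.096, 0.995, -0.0], [-0.001, -0.0, -1.0]]
force: [-1.3, 0.5, 5.9]
opening: 0.269
```

Contact with the clips (5.9 N). Pressing down gradually.

Emit:
send_rows([
  [[0, 0, -0.05, 0, 1], [0, 0, -0.05, 0, 1], [0, 0, -0.05, 0, 1], [0, 0, -0.05, 0, 1], [0, 0, 0, 0, 1]],
])

```text
time_s: 69.4
position: [0.6146, -0.1192, 0.0961]
tcp_rot: [[-0.995, 0.096, 0.001], [0.096, 0.995, -0.001], [-0.001, -0.001, -1.0]]
force: [-3.3, 1.4, 10.1]
opening: 0.267
```

Emit:
send_rows([
  [[0, 0, -0.04, 0, 1], [0, 0, -0.03, 0, 1], [0, 0, 0, 0, 1]],
])

```text
time_s: 69.7
position: [0.6146, -0.1192, 0.096]
tcp_rot: [[-0.995, 0.096, 0.002], [0.096, 0.995, -0.001], [-0.002, -0.001, -1.0]]
force: [-6.3, 2.1, 20.9]
opening: 0.267
```

Emit:
send_rows([
  [[0, 0, 0.06, 0, 1], [0, 0, 0, 0, 0.6], [0, 0, 0, 0, 0.2], [0, 0, 0, 0, 0], [0, 0, 0, 0, 0], [0, 0, 0.3, 0, 0], [0, 0, 0.7, 0, 0], [0, 0, 1, 0, 0], [0, 0, 1, 0, 0.5], [-0.4, 0, 0, 0, 1], [0.4, 0, 0, 0, 1], [0, 0, 0, 0, 1], [0, 0, 0, 0, 1]],
])

```text
time_s: 71.0
position: [0.6142, -0.119, 0.1837]
tcp_rot: [[-0.995, 0.096, -0.0], [0.096, 0.995, 0.0], [0.0, -0.0, -1.0]]
force: [-0.0, -0.3, -0.2]
opening: 0.134
```

```bash
python3 - <<'E'
from h import *
st()
e=imaging.capture('side');show(e,'s32.png',(190,130,290,205))
marks('lid')
E
```

```text
t 71.0 pos [ 0.6142 -0.119   0.1837] jawdeg 84.49 F [-0.  -0.3 -0.2] open 0.134 j [ -21.2   34.    85.    -0.    61.  -105.7]
lid top [([0.6622, -0.4339, -0.0022], 0.54), ([0.7261, -0.2781, 0.0049], 0.27)]
lid side [([0.6141, -0.1169, 0.0575], 0.65)]
```

View pics/s32.png

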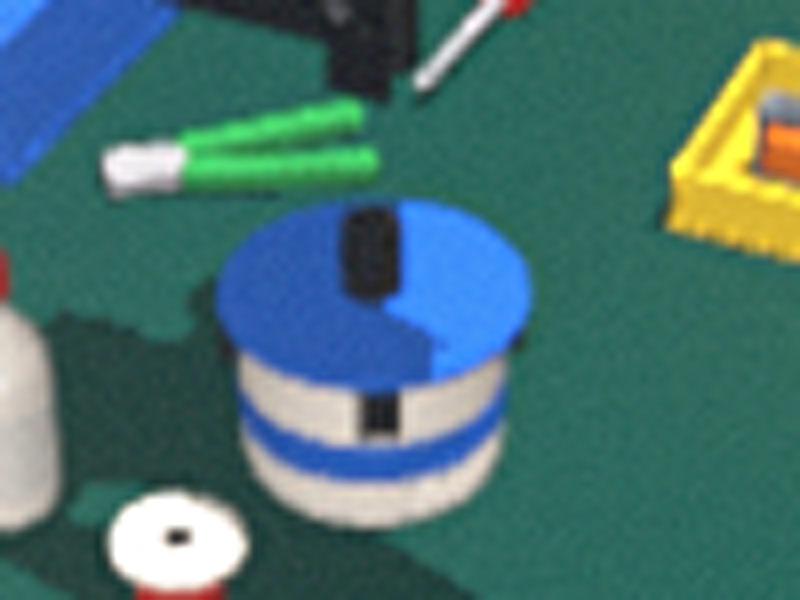

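It looks seated, with the origin read at 57.5 mm. I'll confirm with a central press on the grip using closed fingertips.

Emit:
send_rows([
  [[0, 0, -0.6, 0, 1], [0, 0, -0.7, 0, 1], [0, 0, -0.4, 0, 1], [0, 0, -0.15, 0, 1], [0, 0, 0, 0, 1], [0, 0, 0, 0, 1]],
])

```text
time_s: 71.75
position: [0.6148, -0.1193, 0.1287]
tcp_rot: [[-0.995, 0.096, 0.001], [0.096, 0.995, -0.0], [-0.001, -0.0, -1.0]]
force: [0.1, -0.2, 0.2]
opening: -0.001
```

Emit:
send_rows([
  [[0, 0, -0.06, 0, 1], [0, 0, -0.06, 0, 1], [0, 0, -0.05, 0, 1], [0, 0, 0, 0, 1]],
])

```text
time_s: 72.15
position: [0.6141, -0.119, 0.123]
tcp_rot: [[-0.995, 0.096, -0.0], [0.096, 0.995, 0.0], [0.0, 0.0, -1.0]]
force: [0.3, 1.4, 0.5]
opening: 0.01
```

Emit:
send_rows([
  [[0, 0, -0.04, 0, 1], [0, 0, -0.04, 0, 1], [0, 0, -0.04, 0, 1], [0, 0, 0, 0, 1]],
])

```text
time_s: 72.55
position: [0.6144, -0.1191, 0.1225]
tcp_rot: [[-0.995, 0.096, 0.001], [0.096, 0.995, -0.001], [-0.001, -0.001, -1.0]]
force: [-3.7, 0.3, 15.0]
opening: 0.008
```

The lid stops at grip top 0.1055 (origin about 58.5 mm) under 15 N, so it is fully seated. Retracting for the final check.

Emit:
send_rows([
  [[0, 0, 0.3, 0, 1], [0, 0, 0.7, 0, 1], [0, 0, 1, 0, 0.5], [0, 0, 1, 0, 0], [-0.4, -0.4, 0.5, 0, 0], [-0.7, -0.9, 0, 0, 0], [-0.7, -0.9, 0, 0, 0], [-0.7, -0.9, 0, 0, 0], [-0.7, -0.9, 0, 0, 0], [-0.7, -0.9, 0, 0, 0], [-0.7, -0.9, 0, 0, 0], [-0.7, -0.9, 0, 0, 0], [0, -0.9, 0, 0, 0], [0, -0.9, 0, 0, 0], [0, 0, 0, 0, 0], [0, 0, 0, 0, 0]],
])

```text
time_s: 74.15
position: [0.4538, -0.3742, 0.2237]
tcp_rot: [[-0.995, 0.098, -0.001], [0.098, 0.995, 0.002], [0.002, 0.002, -1.0]]
force: [-0.1, -0.3, 0.6]
opening: 0.498
```

```bash
python3 - <<'E'
from fit import *
st()
e=imaging.capture('side');show(e,'s33.png'); show(e,'s33z.png',(190,130,290,205))
d=imaging.capture('top');show(d,'t33.png')
for n in ('lid','tub','spool','spool_mid','pad','knob1','transformer1','fusebox','cleaner','mug','tester','cutters','screwdriver','tape'): marks(n)
h=cv2.cvtColor(d['img'],cv2.COLOR_BGR2HSV)
m=cv2.inRange(h,(100,140,60),(125,255,255)); n,l,s,c=cv2.connectedComponentsWithStats(m)
t=proj(d,[.614,-.119,.075])[0]
k=l[int(t[1])+8,int(t[0])+6]
cn=max(cv2.findContours((l==k).astype(np.uint8),0,1)[0],key=len)[:,0]
print(k,circ(np.array([unproj(d,q,.0745)[:2] for q in cn]),x0=(.614,-.119)))
E
```

```text
t 74.15 pos [ 0.4538 -0.3742  0.2237] jawdeg 84.37 F [-0.1 -0.3  0.6] open 0.498 j [ -50.4   28.5   88.4    0.    63.3 -134.8]
lid top [([0.6178, -0.1194, 0.0591], 0.57)]
lid side [([0.6136, -0.1171, 0.0569], 0.81)]
tub top []
tub side [([0.6162, -0.116, 0.0013], 0.96)]
spool top [([0.6265, 0.0373, 0.004], 0.47), ([0.4748, -0.3451, 0.0005], 0.34)]
spool side [([0.6311, 0.0382, 0.001], 0.85)]
spool_mid top []
spool_mid side [([0.6284, 0.0378, 0.0399], 0.8)]
pad top [([0.6304, 0.0378, 0.001], 0.6)]
pad side [([0.5009, 0.3023, -0.0001], 0.71), ([0.6299, 0.0348, 0.0026], 0.7), ([0.7473, 0.2121, -0.0015], 0.5)]
knob1 top []
knob1 side [([0.7411, -0.0438, 0.0015], 0.5)]
transformer1 top []
transformer1 side [([0.5036, -0.3479, 0.0041], 0.61), ([0.4483, -0.3402, -0.0017], 0.59)]
fusebox top [([0.5475, 0.2368, 0.0043], 0.47)]
fusebox side [([0.5052, -0.3468, 0.0013], 0.66), ([0.544, 0.2301, -0.0028], 0.61)]
cleaner top [([0.7411, -0.0515, 0.004], 0.57)]
cleaner side [([0.7395, -0.0421, -0.0005], 0.89)]
mug top [([0.3475, -0.4501, 0.0019], 0.85)]
mug side [([0.3488, -0.4486, -0.0014], 0.92), ([0.7396, -0.0432, 0.0026], 0.55)]
tester top [([0.6196, -0.1171, 0.0581], 0.39)]
tester side [([0.3116, -0.3003, -0.0023], 0.7)]
cutters top [([0.728, -0.2791, 0.0031], 0.83)]
cutters side [([0.5466, 0.2311, 0.0043], 0.66), ([0.7328, -0.2757, 0.001], 0.49)]
screwdriver top [([0.6644, -0.4303, -0.0033], 0.62)]
screwdriver side [([0.6634, -0.4282, -0.0054], 0.68)]
tape top [([0.7434, 0.2082, 0.0005], 0.44)]
tape side [([0.4804, -0.3383, 0.0007], 0.69)]
5 (array([ 0.61723633, -0.11889306,  0.05707544]), np.float64(0.006447696295593553))
```

View pics/s33.png

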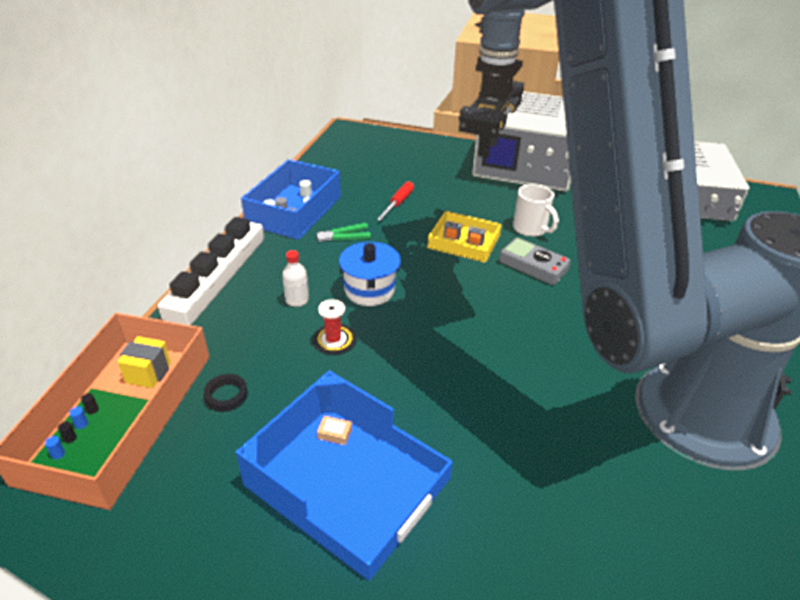

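View pics/s33z.png

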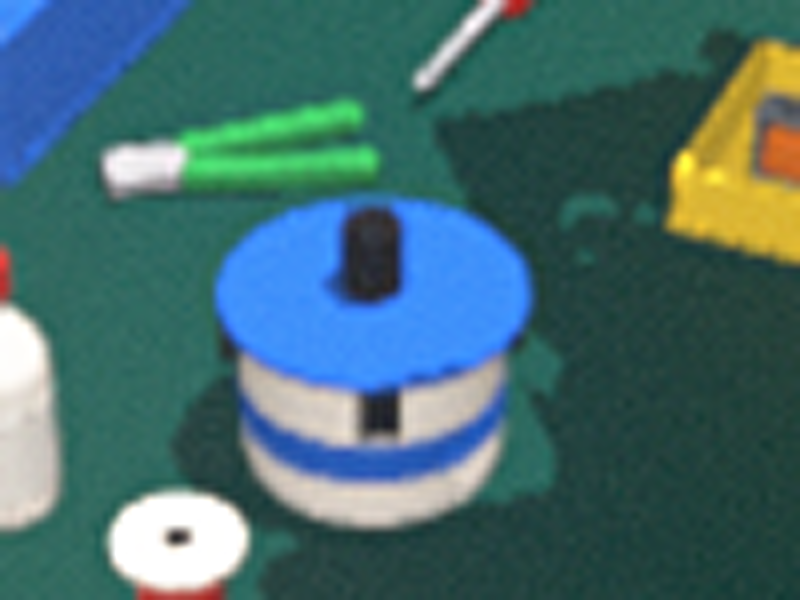

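View pics/t33.png

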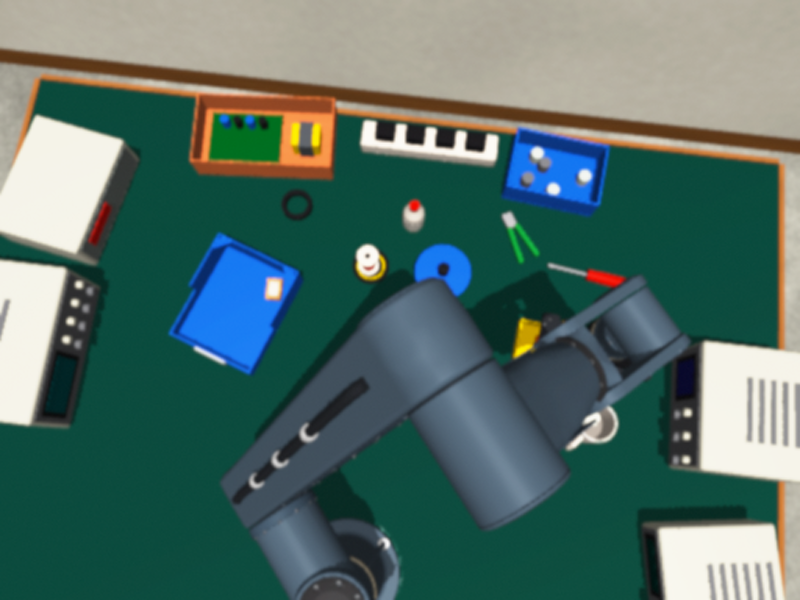

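```bash
python3 - <<'E'
from h import *
e=imaging.capture('side')
m=cv2.inRange(cv2.cvtColor(e['img'],cv2.COLOR_BGR2HSV),(100,140,60),(125,255,255))
a=np.linspace(0,2*np.pi,90)
def mask(p):
    x,y,z,tx,ty=p; n=np.array([tx,ty,1.]);M=np.zeros((384*1,512),np.uint8)
    pts=[]
    for zz in (.012,.017):
        c=np.c_[.058*np.cos(a),.058*np.sin(a),zz-tx*.058*np.cos(a)-ty*.058*np.sin(a)]+[x,y,z]; pts.append(proj(e,c))
    h=cv2.convexHull(np.vstack(pts).astype(np.float32)); cv2.fillPoly(M,[np.round(h*64).astype(np.int32)],255,shift=6); return M
box=(slice(140,182),slice(205,268))
from scipy.optimize import minimize
lm=[r for r in masks_of('side','lid')]; print([(r['conf'],r['region'].sum()) for r in lm])
obs=cv2.morphologyEx(m,cv2.MORPH_CLOSE,np.ones((9,9),np.uint8))
def cost(q):
    p=[.614+q[0]*.003,-.119+q[1]*.003,.058+q[2]*.003,q[3]*.05,q[4]*.05]
    o=mask(p)[box].astype(float)/255; o=cv2.GaussianBlur(o,(3,3),0); t=cv2.GaussianBlur(obs[box].astype(float)/255,(3,3),0)
    w=np.ones_like(t); w[37:]=0
    return ((o-t)**2*w).sum()
for z in (0,7/3.):
  r=minimize(cost,[0,0,z,0,0],method='Powell',options=dict(maxiter=20))
  print(r.fun,.614+r.x[0]*.003,-.119+r.x[1]*.003,.058+r.x[2]*.003,np.degrees(r.x[3:]*.05), 'level58',cost([0,0,0,0,0]),'level65',cost([0,0,7/3.,0,0]))
st()
E
```

```text
[(0.7, np.int64(721))]
4.703125 0.6141118923737665 -0.11599508266709477 0.05772628501025766 [2.10636504e-10 3.09806005e+00] level58 10.375 level65 65.8359375
4.8671875 0.6109660621486186 -0.10872956804556692 0.064628435815317 [0.3634145  1.19379556] level58 10.375 level65 65.8359375
t 75.75 pos [ 0.4552 -0.3741  0.2245] jawdeg 84.48 F [-0.1  0.6 -0.2] open 0.503 j [ -50.3   28.5   88.3   -0.    63.2 -134.7]
```

```bash
python3 - <<'E'
from h import *
st(); print(bot.hand_in())
E
```

```text
t 75.75 pos [ 0.4552 -0.3741  0.2245] jawdeg 84.48 F [-0.1  0.6 -0.2] open 0.503 j [ -50.3   28.5   88.3   -0.    63.2 -134.7]
the job is handed in; nothing more can be done
None
```

I handed the job in at 75.75 s (limit 210 s) with every part of the task done; `hand_in` reported no verdict.

- **Spool:** I drew it diagonally out of the corner, leaned it on the bin's side wall, and regripped it by the head flange. I then tipped it upright on the pad. It stands about 3 mm from the centre of the pad's ring.
- **Parts:** There were three knobs and two transformers this time. The top view before the lid went on showed all three knobs in the tub and both transformers in the tray. One transformer was knocked aside during the run, so I located it again before picking it up.
- **Lid:** It went on last, and a 21 N press while gripping it brought it to a hard stop. A separate 15 N press with closed fingertips stopped at an origin height of about 58.5 mm, against 58 mm for fully seated. The networks read 57 to 59 mm.
- **Other things:** In the last pictures the fuse box and the other bystanders are where they started.

**Check that disagreed:** fitting the lid's tilt from the side picture gave no clear answer. One fit allowed a tilt of about 3°, and a level lid at 58 mm scored worse than that fit but far better than a level lid at 65 mm. I took the lid as level because of the hard stop at the right height and its even look in the picture.

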